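# Unload and uncouple the tow-hitch rig

## Robot

A 6-joint arm with a two-finger parallel gripper is mounted at the origin on the work surface. World frame = base frame: x ahead of the robot, y to its left, z up, the work surface at z = 0. Lengths are in m, angles in rad, forces in N, time in s.
With the tool pointing down it reaches from about 0.35 to 0.775 m from the base axis. Payload 7.3 kg.
Tool frame: the origin (TCP) lies at the very end of the fingers, on their centre line; the grasp point (between the pads) lies 19 mm behind it; z points along the fingers, y is the direction in which the jaws open and shut (so a half turn about z gives the same grasp; the last joint's range is limited). The gripper opens to 92 mm and grips with 3 to 60 N. Pads are 19 mm wide; open, the fingers measure 130 mm over their backs; the gripper's body (75 mm by 190 mm) begins 47 mm behind the grasp point.
Start: joints at [1.025, 0.342, 1.524, -0, 1.275, -0.146], TCP at [0.204, 0.484, 0.227] pointing down, gripper open.
Joint ranges: [-2.53, 2.53], [-0.77, 2.02], [0.04, 2.7], [-1, 4.14], [0.28, 2.66], [-3.11, 3.11]. Speed limits (rad/s): [2.57, 2.57, 3.14, 3.14, 3.14, 3.14].

## Interface

Orientations are given as [roll, pitch, yaw] about the fixed x, y, z axes, in that order (R = Rz(yaw) Ry(pitch) Rx(roll)).
In Python, from cell import monitor, eyes, order gives the robot as it stands. The module is installed in compiled form; this text tells all that it offers.
- The arm moves only by the tool carry_out, never from a script. Its argument "targets" is a list of rows, each a list of 2 entries, a list of its own where there are three numbers: the shift along the tool's x, y, z in m, then the turn about the tool's z in rad. In form: [[[dx, dy, dz], twist], ...]. A call has 1 to 10 rows; each row shifts and turns the pose as measured when the row begins, along the tool's axes as they then stand; what a row does not reach is not made up. A row lasts 1/8 s, in which the tool goes at most 62.5 mm and 10.7 degrees, less where a joint would pass 70% of its speed; a pose out of reach is approached as far as the arm can. A call is refused whole if a number of a shift passes 0.0625 or a number of a turn 0.188, either way. A call with a gripper value outside its range is refused whole. "fingers" is the closure, from 0 (fully open) to 1 (shut), set as the call begins (left out, the last holds). The fingers move at their own pace and stop on an object; "grip_force" is the grip in N (left out, the last holds). Time passes only in rows, so rows that do not move let the fingers close. It gives the time, the measured TCP pose, the force and the opening at its end, in the units of the state.
- monitor.observe(): the state, without advancing time (a new reading comes with each control period).
- eyes.read_camera(name): name is "side" or "top" or "wrist"; returns the picture (480x640x3 uint8, red, green, blue); there is no depth.
- eyes.camera_info(name): a dict with "K" (3x3 intrinsics, pixels), "rvec" (rotation vector, rad) and "tvec" (3), from world to camera coordinates, as OpenCV has them. Camera axes: x right, y down, z forward; pixel columns grow to the right and rows downward; lengths in m; the calibration is good to about 2 mm. A picture is of the moment at which its call begins: read the wrist's pose just before it. camera_info takes no time and is no camera call; for the wrist camera it gives the pose at the moment of the call.
- order.hand_in(): hands the job in, once; it reports no verdict.
The state is a dict: "time": time; "qpos": joint angles; "qvel": joint speeds; "joint_efforts": joint torques, N m; "tool_pos": TCP position; "tool_rot": TCP orientation; "contact_force": force on the tool from outside, world axes, zero at the start; "torque": the same for the moment, N m; "opening": finger opening in m.
Only numpy, scipy, OpenCV 4.12 (cv2) and the standard library are available. Lean on these libraries where they do the work, as an engineer would, in place of code of your own. Each camera call takes 0.05 s, during which the arm holds its last target.

## Task

Take the round test weight that stands on the hitch tongue and lay it on its side in the two V-blocks of the cradle, without dropping it. Then pull the coupler's latch out sideways against its spring, lift the tongue off the ball and finish while still holding it raised and still, the coupler's lower rim at least 30 mm above the top of the ball. Leave the lens, the screwdriver and the cup alone.

Things in the scene. Friction and masses are not known exactly. Their poses are not given: they have to be found in the camera images.
- rig: Fixed hitch test rig: aluminium base plate 130 x 340 x 12 mm with a steel ball (50 mm across, centre at (0, 120, 75) mm) at its +y end and a pivot fork, 120 mm tall, at its -y end. Origin: on the bench under the plate. The tongue, a 40 x 40 mm aluminium profile, runs level along +y from the pivot to the coupler over the ball. The latch is on the -x side, roughly facing the robot.
- pivot (a point): Fixed point on the tongue's pivot axis, mid-fork, at (0, -120, 100) mm in the rig frame; the axis is parallel to rig x.
- pan (a point): Centre of the top face of the 64 x 64 mm steel pan on the tongue, on which the weight stands; 124 mm above the bench while the tongue is level; 100 mm from the pivot along the tongue.
- tongue (a joint): Tilt of the tongue about the pivot axis, rad: 0 = level, coupler on the ball; grows as the coupler goes up (turn about rig +x), stops at 0.45. About 4 to 5 N upward at the latch tab lift it; it falls back when let go. With the latch shut it lifts no more than about 0.015 rad.
- latch (a joint): Latch travel, m: 0 = shut; grows as the latch is pulled out along the rig's own -x; stops at 0.022. Its bolt is caught under a fixed bar beside the ball and comes free beyond 0.012. Spring: about 6 N at 0, 10 N at 0.016; it springs back when let go. Once the tongue is up, springing back does no harm.
- latch_tab (a point): Point in the grey plastic latch tab, moving with it: an upright slab 12 mm thick (rig x), 26 wide (rig y), 60 tall. The point is mid-thickness, 15 mm below the top edge; shut, it is at (-86, 120, 140) mm in the rig frame, 14 mm above the coupler's top. A 10 mm rod 35 mm below the point joins tab and coupler side, 54 mm off along +x; above the rod is room for a finger on both faces.
- coupler_rim (a point): Centre of the open lower rim of the coupler, a dark steel shell 64 mm wide (x), 80 long (y), its top 126 mm above the bench. Moves with the tongue, 240 mm from the pivot; when coupled it is at the ball's centre, 25 mm below ball_top.
- ball_top (a point): Topmost point of the fixed ball, 100 mm above the bench.
- weight: Plain aluminium bar, 40 mm diameter, 130 mm long, 0.35 to 0.57 kg, with a thin dark ring near each end; stands upright on the pan of the tongue at the start. Origin: centre of the end it stands on; z along its length.
- weight_center (a point): Middle of the bar, on its axis, 65 mm from both ends.
- cradle: Fixed cradle: aluminium plate 150 x 80 x 10 mm with two white V-blocks, each 14 mm thick along x, centred 52 mm either side of the middle along the cradle's own x, so 90 mm clear between them. The V flanks slope at 45 degrees, the V's mouth is about 60 mm wide, its upper edges 67 mm above the bench. Origin: on the bench under the middle; a bar laid in it lies along x, either way round.
- cradle_seat (a point): Where the middle of a 40 mm bar lies when seated in the cradle: centre of the cradle, 65 mm above the bench.
- lens: Bystander: grey lens barrel, 48 mm across, 58 mm tall, standing. Origin: centre of its underside.
- driver: Bystander: screwdriver, 160 mm long, lying on the bench. Origin: centre of its underside.
- cup: Bystander: small white parts cup, 60 mm across, 50 mm tall. Origin: centre of its underside.
There are look-alikes about, which are no part of the job. What is shaped like the weight but yellow is not meant.

How it is judged:
On the way, in this order (a step that is already met when the one before it is completed fails the run):
1. the test weight lies in the cradle, let go, while the tongue is still down (distance between weight_center and cradle_seat below 0.02 m and angle between the z axis of weight and the x axis of cradle, either way round below 0.12 rad and contact force between the fingers and weight below 0.05 N and linear speed of weight below 0.03 m/s and value of joint tongue below 0.05 rad), for 0.2 s.
2. the latch is drawn out of the strike (value of joint latch above 0.011 m), for 0.1 s.
3. the tongue is off the ball (z of coupler_rim in the frame of ball_top above 0.005 m), for 0.1 s.
At the end, for the whole second after the job is handed in: The robot still holds the tongue (over 0.5 N), still (under 0.06 rad/s), coupler rim 28 mm or more above the top of the ball, no loose thing touching the rig; the weight rests in the cradle, its middle within 20 mm of the seat, its axis within 0.12 rad (z of coupler_rim in the frame of ball_top above 0.028 m and velocity of joint tongue between -0.06 and 0.06 rad/s and contact force between any of the fingers, the arm and rig above 0.5 N and contact force between each of weight, lens, driver, cup and rig below 0.05 N and distance between weight_center and cradle_seat below 0.02 m and angle between the z axis of weight and the x axis of cradle, either way round below 0.12 rad and linear speed of weight below 0.03 m/s); the arm keeps its last pose, push and grip.
It fails at once if the weight is dropped or toppled (falls free faster than 0.8 m/s) (linear speed of weight above 0.8 m/s and contact force between the fingers and weight below 0.1 N).
It fails at once if the lens, the screwdriver or the cup is moved more than 25 mm (distance of any of lens, driver, cup from where it was at the start of the episode above 0.025 m).
It also fails if it takes over 61 s, if anything falls off the work surface, if the arm or the gripper's body presses on something with over 40 N, if the wrist force passes 120 N, or if a joint passes its speed limit or range.

## Working session

There is one attempt and no reset: what is moved stays moved. The work goes in short steps, Python scripts to look and compute and a tool call to move; the robot and the scene stay as the last step left them, time stands still between calls to the robot, and variables do not carry over. Pictures are saved under pics/ and viewed, and the job is handed in when it is done.

Besides the shell and the picture viewer there is one more tool, called after "Call:" as a command line: name --argument value ..., lists and objects as JSON in quotes. carry_out: Moves the arm, as the interface text tells. Its arguments: {"type":"object","properties":{"targets":{"type":"array","items":{"type":"array"}},"fingers":{"type":"number"},"grip_force":{"type":"number"}},"required":["targets"]}

```bash
mkdir -p pics; python3 - <<'E'
from cell import monitor, eyes, order
import cv2
s=monitor.observe()
for k,v in s.items(): print(k,v)
for n in ["side","top","wrist"]:
    i=eyes.camera_info(n); print(n,i)
    cv2.imwrite(f"pics/{n}0.png",eyes.read_camera(n)[:,:,::-1])
E
```

```text
time 0.0
qpos [ 1.02501228e+00  3.42714848e-01  1.52503327e+00  1.31220279e-05
  1.27536363e+00 -1.46036114e-01]
qvel [-7.65742473e-04  6.48039952e-05  5.11583264e-04 -6.37985961e-04
  1.20866607e-03  1.42503630e-03]
joint_efforts [ 1.49581316e-03 -4.31244171e+01 -2.44233906e+01  7.19831348e-02
  5.55872067e-02 -8.16597230e-05]
tool_pos [0.20410422 0.48326272 0.22604337]
tool_rot [-3.14009156e+00 -2.33468728e-04  2.74184072e+00]
contact_force [-0.40645822  0.21563546 -0.81900388]
torque [ 0.05436907 -0.01242391 -0.03199312]
opening 0.09178717586540053
side {'K': array([[436.68079407,   0.        , 325.07387976],
       [  0.        , 436.68079407, 246.16438709],
       [  0.        ,   0.        ,   1.        ]]), 'rvec': array([ 2.02916472, -0.47584513,  0.26577915]), 'tvec': array([-0.49237634,  0.28415821,  0.72215448])}
top {'K': array([[518.79959025,   0.        , 315.2985867 ],
       [  0.        , 518.79959025, 230.6539366 ],
       [  0.        ,   0.        ,   1.        ]]), 'rvec': array([ 2.1561105 , -2.16729598,  0.17088456]), 'tvec': array([0.02361255, 0.59308073, 1.20923336])}
wrist {'K': array([[404.83188594,   0.        , 311.30033298],
       [  0.        , 404.83188594, 247.89569758],
       [  0.        ,   0.        ,   1.        ]]), 'rvec': array([-2.40260145, -1.5940447 , -0.23672582]), 'tvec': array([-0.52240643, -0.03803094,  0.39077932])}
```

View pics/side0.png

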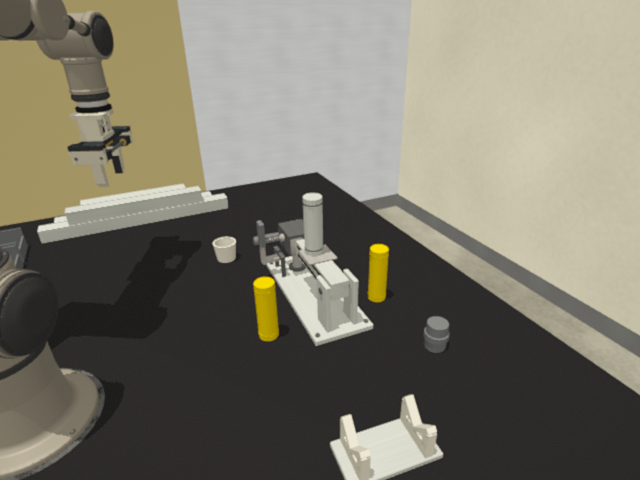

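View pics/top0.png

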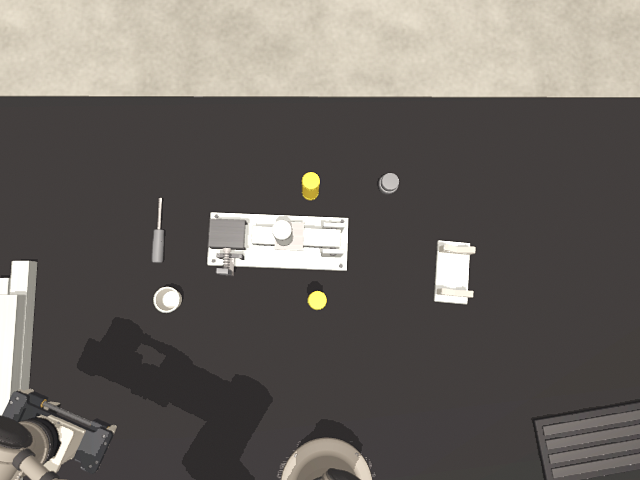

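View pics/wrist0.png

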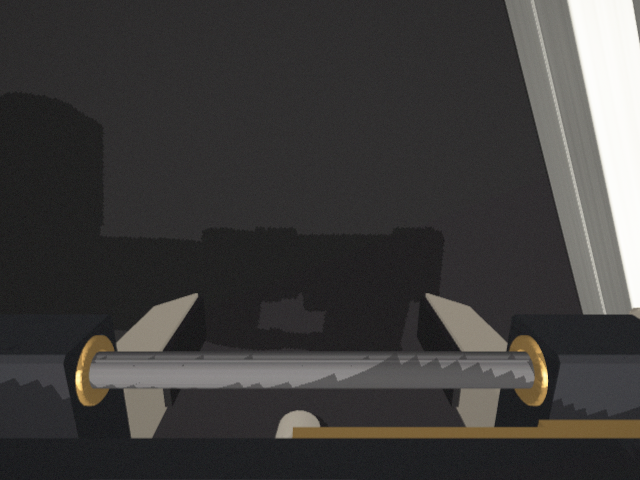

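Likely confusions: grey bar on the tongue, top (282,228) / side (313,222). The yellow bars are at top (311,186), (317,300) and side (266,310), (377,272). By the description I choose the grey one. Next I'll measure it and check it in a close crop.

```bash
cat > h.py <<'E'
import numpy as np, cv2
from cell import monitor, eyes, order
def cam(n):
    i=eyes.camera_info(n); R=cv2.Rodrigues(i["rvec"])[0]; return i["K"],R,np.array(i["tvec"]).reshape(3)
def plane(n,uv,z):
    K,R,t=cam(n); o=-R.T@t; d=R.T@np.linalg.inv(K)@np.array([uv[0],uv[1],1.]); return o+d*(z-o[2])/d[2]
def proj(n,p):
    K,R,t=cam(n); q=K@(R@np.asarray(p,float)+t); return q[:2]/q[2]
def crop(img,x0,y0,x1,y1,s,name):
    cv2.imwrite("pics/"+name,cv2.resize(img[y0:y1,x0:x1],None,fx=s,fy=s,interpolation=cv2.INTER_CUBIC))
E
python3 - <<'E'
from h import *
t=cv2.imread("pics/top0.png"); s=cv2.imread("pics/side0.png")
a=cv2.resize(t[200:285,195:355],None,fx=5,fy=5,interpolation=cv2.INTER_CUBIC)
cv2.imwrite("pics/crop_rig.png",a[:425,:800])
crop(t,425,230,485,312,6,"crop_cr.png")
crop(s,230,180,400,350,3.5,"crop_side.png")
g=cv2.cvtColor(t,cv2.COLOR_BGR2GRAY); m=(g>130).astype('uint8'); m[:100]=0; m=cv2.morphologyEx(m,cv2.MORPH_CLOSE,np.ones((9,9)))
n,l,st,c=cv2.connectedComponentsWithStats(m)
for i in range(1,n):
    if st[i,4]>200:
        r=cv2.minAreaRect(np.argwhere(l==i)[:,::-1].astype(np.float32)); print(st[i],r, cv2.boxPoints(r).round(1).tolist())
E
```

```text
[302 172  18  28 424] ((310.5, 185.5), (27.0, 17.0), 90.0) [[302.0, 172.0], [319.0, 172.0], [319.0, 199.0], [302.0, 199.0]]
[379 173  20  20 306] ((388.5, 182.5), (19.0, 19.0), 90.0) [[379.0, 173.0], [398.0, 173.0], [398.0, 192.0], [379.0, 192.0]]
[152 198  11  64 393] ((158.4213104248047, 229.60153198242188), (9.190869331359863, 63.409873962402344), 4.085616588592529) [[151.60000610351562, 260.8999938964844], [156.10000610351562, 197.60000610351562], [165.3000030517578, 198.3000030517578], [160.6999969482422, 261.6000061035156]]
[ 207  212  142   62 7547] ((277.32427978515625, 244.89297485351562), (139.80819702148438, 60.99123001098633), 2.2906100749969482) [[206.3000030517578, 272.6000061035156], [208.6999969482422, 211.60000610351562], [348.3999938964844, 217.1999969482422], [346.0, 278.20001220703125]]
[ 434  240   42   64 2136] ((454.7467956542969, 271.8892517089844), (38.87765884399414, 62.08906173706055), 3.301865816116333) [[433.6000061035156, 301.79998779296875], [437.1000061035156, 239.8000030517578], [475.8999938964844, 242.0], [472.3999938964844, 304.0]]
[   0  261   37  
[... 344 characters left out ...]
(25.45632553100586, 27.486583709716797), 51.34019470214844) [[147.60000610351562, 297.70001220703125], [169.0, 280.6000061035156], [185.0, 300.3999938964844], [163.5, 317.6000061035156]]
[308 291  19  19 288] ((317.0, 300.0), (18.0, 18.0), 90.0) [[308.0, 291.0], [326.0, 291.0], [326.0, 309.0], [308.0, 309.0]]
[   0  401   86   79 2591] ((39.76029586791992, 448.1186828613281), (61.0419921875, 98.43901824951172), 40.0302619934082) [[-15.300000190734863, 466.20001220703125], [48.0, 390.79998779296875], [94.80000305175781, 430.1000061035156], [31.5, 505.3999938964844]]
[ 278  439   94   41 1796] ((324.5, 459.0), (40.0, 93.0), 90.0) [[278.0, 439.0], [371.0, 439.0], [371.0, 479.0], [278.0, 479.0]]
```

View pics/crop_rig.png

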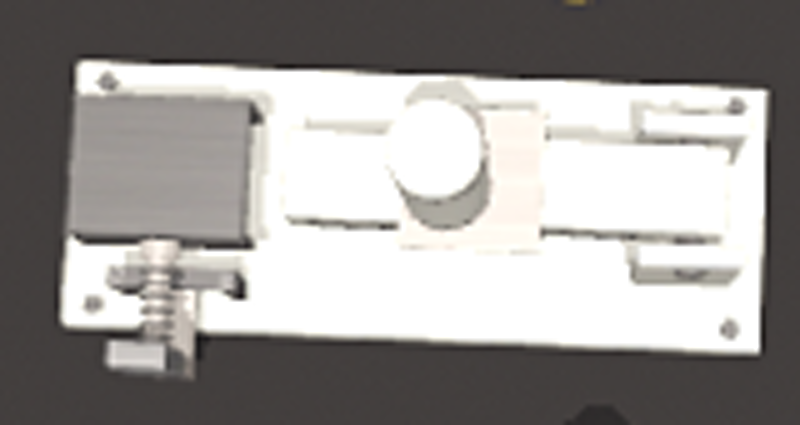

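View pics/crop_cr.png

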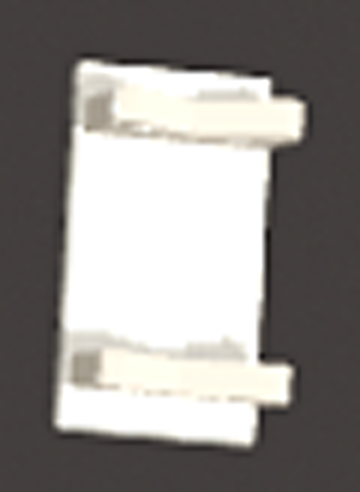

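View pics/crop_side.png

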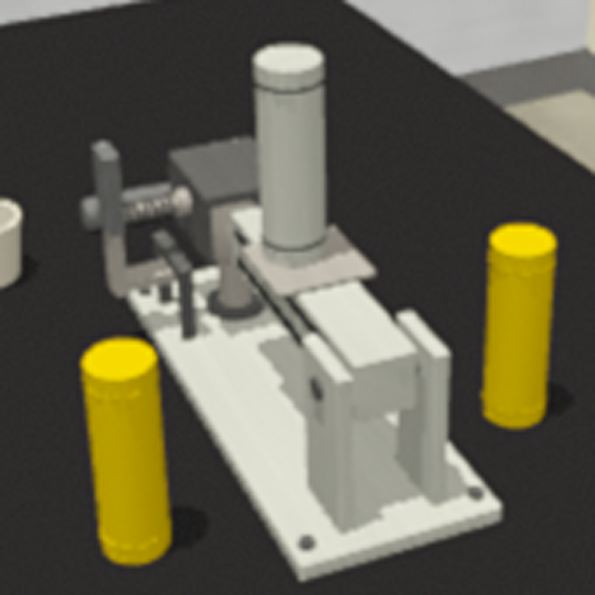

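The crop shows the grey bar with dark rings standing on the pan, so the choice holds. The yellow bars stand beside the rig on the bench.

```bash
python3 - <<'E'
from h import *
f=lambda p,s,o:((p[0]+.5)/s-.5+o[0],(p[1]+.5)/s-.5+o[1])
P=[plane("top",f(p,5,(195,200)),.012)[:2] for p in [(78,60),(768,90),(760,353),(60,325)]]
print("rig",np.round(P,4)); c=np.mean(P,0); 
TL,TR,BR,BL=P
ydir=(TL-TR+BL-BR); xdir=(TL-BL+TR-BR)
print("c",c,"y ang",np.arctan2(ydir[1],ydir[0]),"x ang",np.arctan2(xdir[1],xdir[0]),[np.linalg.norm(TL-TR),np.linalg.norm(BL-BR),np.linalg.norm(TL-BL),np.linalg.norm(TR-BR)])
P=[plane("top",f(p,6,(425,230)),.010)[:2] for p in [(78,62),(270,78),(253,443),(55,430)]]
TL,TR,BR,BL=P; print("cr",np.round(P,4),"c",np.mean(P,0)); ydir=(TL-TR+BL-BR); xdir=(TL-BL+TR-BR)
print("y ang",np.arctan2(ydir[1],ydir[0]),"x ang",np.arctan2(xdir[1],xdir[0]),[np.linalg.norm(TL-TR),np.linalg.norm(BL-BR),np.linalg.norm(TL-BL),np.linalg.norm(TR-BR)])
# block tops
for p in [(112,88),(303,100),(302,140),(110,125),(100,350),(290,365),(290,405),(100,390)]:
    print(p,plane("top",f(p,6,(425,230)),.067))
w=plane("top",f((435,150),5,(195,200)),.254); print("weight top",w, "side proj", proj("side",w))
for n,p in dict(y1=(316.,299),y2=(310.,181)).items(): print(n,plane("top",p,.13))
print("lens",plane("top",(390,181),.058),"cup",plane("top",(168,299),.05))
print("tab top", plane("top",f((137,352),5,(195,200)),.155))
E
```

```text
rig [[ 0.6453  0.2785]
 [ 0.6293 -0.0617]
 [ 0.4993 -0.0558]
 [ 0.5147  0.2846]]
c [0.57217182 0.11138014] y ang 1.5246513835482725 x ang -0.0457065346667747 [np.float64(0.34066201685937103), np.float64(0.3407646952464526), np.float64(0.13071017386764172), np.float64(0.13009763114688408)]
cr [[ 0.573  -0.2825]
 [ 0.5661 -0.3619]
 [ 0.4171 -0.3479]
 [ 0.4228 -0.2673]] c [ 0.49476146 -0.31488349]
y ang 1.491366362348094 x ang -0.09714306833622596 [np.float64(0.07967795365468852), np.float64(0.0808006658319449), np.float64(0.15096568813243638), np.float64(0.1496525727969174)]
(112, 88) [ 0.55602786 -0.28062334  0.067     ]
(303, 100) [ 0.55095717 -0.35604776  0.067     ]
(302, 140) [ 0.53516436 -0.35488515  0.067     ]
(110, 125) [ 0.5414236  -0.27924684  0.067     ]
(100, 350) [ 0.45362629 -0.27181748  0.067     ]
(290, 365) [ 0.44737072 -0.34592333  0.067     ]
(290, 405) [ 0.4319382  -0.34518286  0.067     ]
(100, 390) [ 0.43819373 -0.27120579  0.067     ]
weight top [0.56642106 0.0925021  0.254     ] side proj [311.8866124  195.59851509]
y1 [0.42964774 0.02208889 0.13      ]
y2 [0.69431136 0.03384749 0.13      ]
lens [ 0.71094074 -0.16006251  0.058     ] cup [0.43225808 0.36537709 0.05      ]
tab top [0.49277568 0.22468999 0.155     ]
```

```bash
cat >> h.py <<'E'
from scipy.spatial.transform import Rotation as Ro
def plan(pos,yaw,n,final_only=False):
    s=monitor.observe(); p=np.array(s["tool_pos"]); R=Ro.from_euler("xyz",s["tool_rot"]).as_matrix()
    dy=(yaw-s["tool_rot"][2]+np.pi)%(2*np.pi)-np.pi
    rows=[]; d=(np.array(pos)-p)/n; tw=round(-dy/n,3)
    for i in range(n):
        l=R.T@d; rows.append([[round(float(v),4) for v in l],tw]); R=R@Ro.from_euler("z",tw).as_matrix()
    print("pos",p.round(4),"rot",np.round(s["tool_rot"],3),"t",round(s["time"],2),"q",np.round(s["qpos"],2),"F",np.round(s["contact_force"],1),"open",round(s["opening"],4)); print(rows)
E
python3 - <<'E'
from h import *
plan((0.567,0.0925,0.30),1.2,14)
E
```

```text
pos [0.2042 0.4834 0.2262] rot [-3.14  -0.     2.742] t 0.15 q [ 1.02  0.34  1.52 -0.    1.28 -0.15] F [-0.4 -0.8  0.3] open 0.092
[[[-0.0347, -0.0156, -0.0053], np.float64(0.11)], [[-0.0362, -0.0117, -0.0053], np.float64(0.11)], [[-0.0373, -0.0077, -0.0053], np.float64(0.11)], [[-0.0379, -0.0035, -0.0053], np.float64(0.11)], [[-0.0381, 0.0006, -0.0053], np.float64(0.11)], [[-0.0378, 0.0048, -0.0053], np.float64(0.11)], [[-0.037, 0.0089, -0.0053], np.float64(0.11)], [[-0.0358, 0.013, -0.0053], np.float64(0.11)], [[-0.0342, 0.0168, -0.0053], np.float64(0.11)], [[-0.0321, 0.0205, -0.0053], np.float64(0.11)], [[-0.0297, 0.0239, -0.0053], np.float64(0.11)], [[-0.0269, 0.027, -0.0053], np.float64(0.11)], [[-0.0238, 0.0298, -0.0053], np.float64(0.11)], [[-0.0204, 0.0322, -0.0053], np.float64(0.11)]]
```

Raise faster at the beginning; first ten rows.

Call:
carry_out --targets '[[[-0.035, -0.016, -0.015], 0.11], [[-0.036, -0.012, -0.015], 0.11], [[-0.037, -0.008, -0.015], 0.11], [[-0.038, -0.004, -0.015], 0.11], [[-0.038, 0.001, -0.015], 0.11], [[-0.038, 0.005, 0], 0.11], [[-0.037, 0.009, 0], 0.11], [[-0.036, 0.013, 0], 0.11], [[-0.034, 0.017, 0], 0.11], [[-0.032, 0.02, 0], 0.11]]' --fingers 0 --grip_force 30

```text
time: 1.4
tool_pos: [0.464, 0.192, 0.3013]
tool_rot: [-3.137, 0.004, 1.611]
contact_force: [0.5, 0.4, -0.4]
opening: 0.0916
```

```bash
python3 - <<'E'
from h import *
plan((0.567,0.0925,0.29),1.2,5)
E
```

```text
pos [0.464  0.192  0.3013] rot [-3.137  0.004  1.611] t 1.4 q [ 0.24  0.25  1.44 -0.    1.45  0.2 ] F [ 0.5  0.4 -0.4] open 0.0916
[[[-0.0207, 0.0198, 0.0023], np.float64(0.082)], [[-0.019, 0.0214, 0.0023], np.float64(0.082)], [[-0.0172, 0.0229, 0.0023], np.float64(0.082)], [[-0.0153, 0.0242, 0.0023], np.float64(0.082)], [[-0.0132, 0.0254, 0.0023], np.float64(0.082)]]
```

Call:
carry_out --targets '[[[-0.0207, 0.0198, 0.002], 0.08], [[-0.019, 0.0214, 0.002], 0.08], [[-0.017, 0.023, 0.002], 0.08], [[-0.015, 0.024, 0.002], 0.08], [[-0.013, 0.0255, 0.002], 0.08], [[0, 0, 0], 0]]'

```text
time: 2.15
tool_pos: [0.5703, 0.0868, 0.2883]
tool_rot: [-3.135, 0.008, 1.193]
contact_force: [0.0, -0.7, 0.2]
opening: 0.0918
```

```bash
python3 - <<'E'
from h import *
plan((0.567,0.0925,0.195),1.2,4)
cv2.imwrite("pics/w1.png",eyes.read_camera("wrist")[:,:,::-1])
cv2.imwrite("pics/t1.png",eyes.read_camera("side")[:,:,::-1])
print(proj("wrist",(0.567,0.0925,.254)))
E
```

```text
pos [0.5703 0.0868 0.2883] rot [-3.135  0.008  1.193] t 2.15 q [ 0.02  0.41  1.25 -0.    1.49  0.4 ] F [ 0.  -0.7  0.2] open 0.0918
[[[0.0012, -0.0011, 0.0233], np.float64(-0.002)], [[0.0012, -0.0011, 0.0233], np.float64(-0.002)], [[0.0012, -0.0011, 0.0233], np.float64(-0.002)], [[0.0012, -0.0011, 0.0233], np.float64(-0.002)]]
[302.30404848 276.35251744]
```

View pics/w1.png

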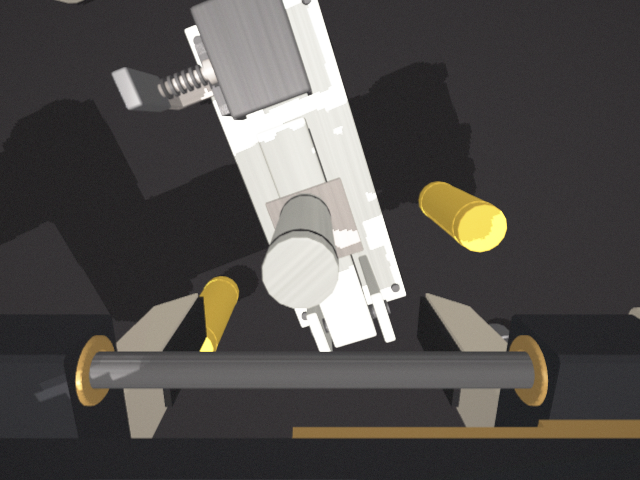

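View pics/t1.png

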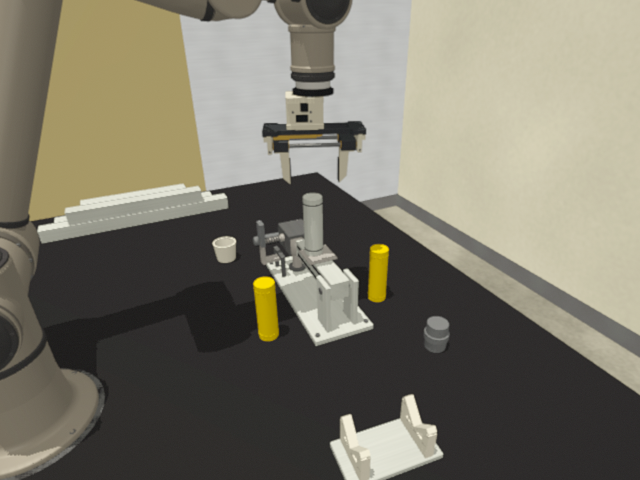

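Wrist picture: weight's top disc is centred about (301,271), where it was predicted within ~2 mm, midway between the fingers in y; tab top seen at (125,88). Descend.

Call:
carry_out --targets '[[[0.002, -0.001, 0.024], 0], [[0.002, -0.001, 0.024], 0], [[0.001, -0.001, 0.024], 0], [[0.001, -0.001, 0.02], 0], [[0, 0, 0], 0]]'

```text
time: 2.88
tool_pos: [0.5638, 0.0999, 0.1966]
tool_rot: [-3.136, 0.005, 1.206]
contact_force: [0.1, 0.4, 1.2]
opening: 0.0918
```

```bash
python3 - <<'E'
from h import *
plan((0.567,0.0925,0.195),1.2,1)
E
```

```text
pos [0.5638 0.0999 0.1966] rot [-3.136  0.005  1.206] t 2.88 q [ 0.04  0.46  1.43 -0.    1.26  0.41] F [0.1 0.4 1.2] open 0.0918
[[[-0.0058, 0.0057, 0.0016], np.float64(0.006)]]
```

Call:
carry_out --targets '[[[-0.006, 0.0057, 0.0016], 0], [[0, 0, 0], 0], [[0, 0, 0], 0]]'

```text
time: 3.25
tool_pos: [0.568, 0.0924, 0.1978]
tool_rot: [-3.14, 0.003, 1.207]
contact_force: [0.3, -0.9, -0.0]
opening: 0.0919
```

```bash
python3 - <<'E'
from h import *
plan((0.567,0.0925,0.195),1.2,1)
cv2.imwrite("pics/w2.png",eyes.read_camera("wrist")[:,:,::-1])
E
```

```text
pos [0.568  0.0924 0.1978] rot [-3.140e+00  3.000e-03  1.207e+00] t 3.25 q [ 0.03  0.46  1.42 -0.    1.26  0.39] F [ 0.3 -0.9 -0. ] open 0.0919
[[[-0.0003, -0.001, 0.0028], np.float64(0.007)]]
```

View pics/w2.png

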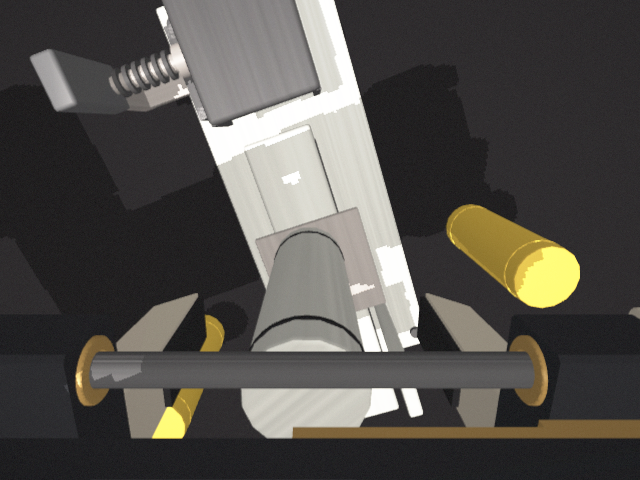

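The bar (top centre ≈ (307,385)) sits midway between the fingers. Close.

Call:
carry_out --targets '[[[0, -0.001, 0.002], 0], [[0, 0, 0], 0], [[0, 0, 0], 0], [[0, 0, 0], 0], [[0, 0, 0], 0], [[0, 0, 0], 0]]' --fingers 1 --grip_force 35

```text
time: 4.05
tool_pos: [0.567, 0.0928, 0.1959]
tool_rot: [-3.141, 0.003, 1.207]
contact_force: [-0.8, 0.7, 0.1]
opening: 0.0396
```

```bash
python3 - <<'E'
from h import *
plan((0.567,0.0925,0.235),1.2,3)
E
```

```text
pos [0.567  0.0928 0.1959] rot [-3.141e+00  3.000e-03  1.207e+00] t 4.05 q [ 0.03  0.46  1.43 -0.    1.26  0.39] F [-0.8  0.7  0.1] open 0.0396
[[[-0.0001, 0.0, -0.013], np.float64(0.002)], [[-0.0001, 0.0, -0.013], np.float64(0.002)], [[-0.0001, 0.0, -0.013], np.float64(0.002)]]
```

Call:
carry_out --targets '[[[0, 0, -0.01], 0], [[0, 0, -0.012], 0], [[0, 0, -0.012], 0], [[0, 0, -0.01], 0], [[0, 0, 0], 0]]'

```text
time: 4.68
tool_pos: [0.5666, 0.0929, 0.2422]
tool_rot: [-3.139, 0.004, 1.207]
contact_force: [0.6, -0.4, -5.2]
opening: 0.0399
```

```bash
python3 - <<'E'
from h import *
cv2.imwrite("pics/s3.png",eyes.read_camera("side")[:,:,::-1])
plan((0.49,-0.30,0.24),-0.097,14)
E
```

```text
pos [0.5663 0.0929 0.2415] rot [-3.137  0.004  1.207] t 4.72 q [ 0.03  0.43  1.35 -0.    1.37  0.39] F [-0.4  0.3 -5.2] open 0.0398
[[[-0.0282, 0.0049, 0.0002], np.float64(0.093)], [[-0.0276, 0.0075, 0.0002], np.float64(0.093)], [[-0.0268, 0.01, 0.0002], np.float64(0.093)], [[-0.0257, 0.0125, 0.0002], np.float64(0.093)], [[-0.0245, 0.0148, 0.0002], np.float64(0.093)], [[-0.023, 0.017, 0.0002], np.float64(0.093)], [[-0.0213, 0.0191, 0.0002], np.float64(0.093)], [[-0.0194, 0.021, 0.0002], np.float64(0.093)], [[-0.0174, 0.0227, 0.0002], np.float64(0.093)], [[-0.0152, 0.0242, 0.0002], np.float64(0.093)], [[-0.0129, 0.0255, 0.0002], np.float64(0.093)], [[-0.0105, 0.0266, 0.0002], np.float64(0.093)], [[-0.008, 0.0275, 0.0002], np.float64(0.093)], [[-0.0054, 0.0281, 0.0002], np.float64(0.093)]]
```

View pics/s3.png

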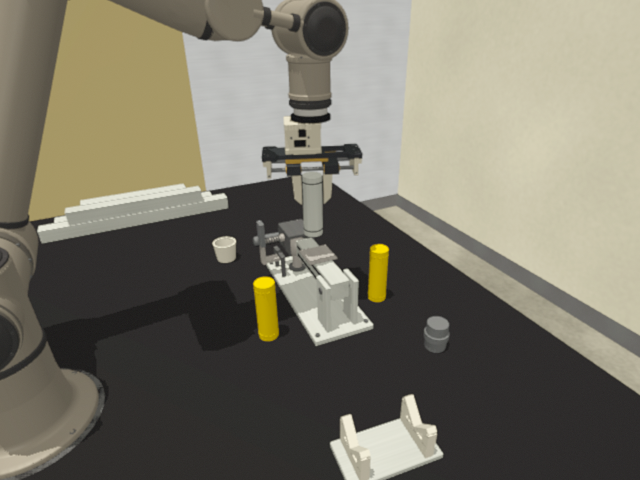

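The bar hangs in the fingers, clear of the pan at side (313,205); weight ≈ 5.2 N. On to the cradle.

Call:
carry_out --targets '[[[-0.0282, 0.005, 0], 0.093], [[-0.0276, 0.0075, 0], 0.093], [[-0.027, 0.01, 0], 0.093], [[-0.0257, 0.0125, 0], 0.093], [[-0.0245, 0.015, 0], 0.093], [[-0.023, 0.017, 0], 0.093], [[-0.0213, 0.019, 0], 0.093], [[-0.0194, 0.021, 0], 0.093], [[-0.0174, 0.0227, 0], 0.093], [[-0.0152, 0.0242, 0], 0.093]]'

```text
time: 5.98
tool_pos: [0.5045, -0.1934, 0.2375]
tool_rot: [-3.138, 0.014, 0.251]
contact_force: [0.4, 0.3, -4.3]
opening: 0.0395
```

```bash
python3 - <<'E'
from h import *
plan((0.495,-0.315,0.22),-0.097,6)
E
```

```text
pos [ 0.5045 -0.1934  0.2375] rot [-3.138  0.014  0.251] t 5.97 q [-0.5   0.37  1.45 -0.01  1.33  0.82] F [ 0.4  0.3 -4.3] open 0.0395
[[[-0.0065, 0.0193, 0.0029], np.float64(0.058)], [[-0.0054, 0.0196, 0.0029], np.float64(0.058)], [[-0.0043, 0.0199, 0.0029], np.float64(0.058)], [[-0.0031, 0.0201, 0.0029], np.float64(0.058)], [[-0.0019, 0.0202, 0.0029], np.float64(0.058)], [[-0.0007, 0.0203, 0.0029], np.float64(0.058)]]
```

Call:
carry_out --targets '[[[-0.0065, 0.0193, 0], 0.058], [[-0.0054, 0.0196, 0], 0.058], [[-0.0043, 0.02, 0], 0.058], [[-0.003, 0.02, 0], 0.058], [[-0.002, 0.02, 0], 0.058], [[0, 0.018, 0], 0.058], [[0, 0, 0], 0]]'

```text
time: 6.85
tool_pos: [0.4944, -0.3207, 0.2362]
tool_rot: [3.141, 0.016, -0.12]
contact_force: [-0.7, -0.2, -4.5]
opening: 0.0394
```

```bash
python3 - <<'E'
from h import *
plan((0.4948,-0.3149,0.22),-0.097,1)
t=eyes.read_camera("top")[:,:,::-1]; cv2.imwrite("pics/t4.png",t)
s=eyes.read_camera("side")[:,:,::-1]; cv2.imwrite("pics/s4.png",s)
cv2.imwrite("pics/w4.png",eyes.read_camera("wrist")[:,:,::-1])
E
```

```text
pos [ 0.4944 -0.3207  0.2362] rot [ 3.141  0.016 -0.12 ] t 6.85 q [-0.7   0.46  1.31 -0.01  1.38  0.99] F [-0.7 -0.2 -4.5] open 0.0394
[[[-0.0, -0.0058, 0.0162], np.float64(-0.023)]]
```

View pics/s4.png

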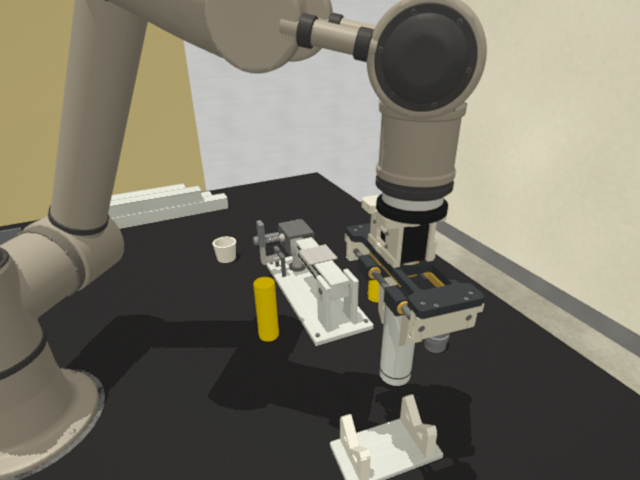

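View pics/w4.png

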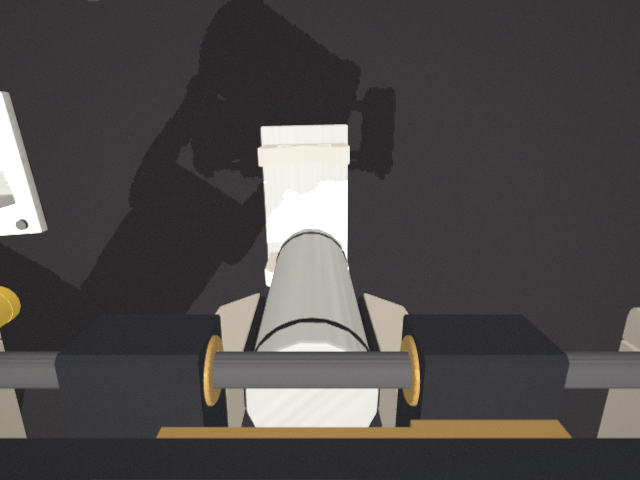

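The bar hangs over the cradle, V-blocks at wrist (304,155) and hidden under the bar. With only shifts and twists available, I'll swivel the bar about the jaw axis. Its lower end goes between the blocks and I push against the far block, then over it.

```bash
cat >> h.py <<'E'
CY=-0.097; CC=np.array([0.4948,-0.3149])
def cr(x,zg,y=0):
    return (CC[0]+x*np.cos(CY)-y*np.sin(CY), CC[1]+x*np.sin(CY)+y*np.cos(CY), zg-0.019)
def incr():
    s=monitor.observe(); d=np.array(s["tool_pos"][:2])-CC; c,n=np.cos(CY),np.sin(CY)
    print("cradle x,y,zg",np.round([c*d[0]+n*d[1],-n*d[0]+c*d[1],s["tool_pos"][2]+.019],4))
E
python3 - <<'E'
from h import *
incr(); plan(cr(0,.20),CY,3)
E
```

```text
cradle x,y,zg [ 2.000e-04 -3.800e-03  2.554e-01]
pos [ 0.4946 -0.3187  0.2364] rot [-3.141  0.016 -0.117] t 7.0 q [-0.7   0.46  1.31 -0.01  1.38  0.99] F [ 0.3  0.6 -5. ] open 0.0394
[[[0.0002, -0.0013, 0.0185], np.float64(-0.007)], [[0.0002, -0.0013, 0.0185], np.float64(-0.007)], [[0.0002, -0.0013, 0.0185], np.float64(-0.007)]]
```

Call:
carry_out --targets '[[[0, -0.0015, 0.0185], -0.007], [[0, -0.0013, 0.0185], -0.007], [[0, -0.001, 0.018], -0.006], [[0, 0, 0], 0]]'

```text
time: 7.5
tool_pos: [0.4953, -0.3117, 0.1812]
tool_rot: [-3.14, 0.014, -0.092]
contact_force: [-0.2, -0.3, -4.3]
opening: 0.0397
```

```bash
python3 - <<'E'
from h import *
incr(); plan(cr(0,.119),CY,5)
E
```

```text
cradle x,y,zg [1.000e-04 3.300e-03 2.002e-01]
pos [ 0.4953 -0.3117  0.1812] rot [-3.14   0.014 -0.092] t 7.5 q [-0.69  0.5   1.41 -0.01  1.25  0.98] F [-0.2 -0.3 -4.3] open 0.0397
[[[0.0002, 0.0007, 0.0162], np.float64(0.001)], [[0.0002, 0.0007, 0.0162], np.float64(0.001)], [[0.0002, 0.0007, 0.0162], np.float64(0.001)], [[0.0002, 0.0007, 0.0162], np.float64(0.001)], [[0.0002, 0.0007, 0.0162], np.float64(0.001)]]
```

Call:
carry_out --targets '[[[0, 0.001, 0.016], 0], [[0, 0.001, 0.016], 0], [[0, 0.001, 0.016], 0], [[0, 0, 0.016], 0], [[0, 0, 0.016], 0], [[0, 0, 0], 0]]'

```text
time: 8.25
tool_pos: [0.4945, -0.3147, 0.0972]
tool_rot: [-3.141, 0.013, -0.091]
contact_force: [-0.6, 0.3, -4.1]
opening: 0.0394
```

```bash
python3 - <<'E'
from h import *
incr(); plan(cr(0.02,.119),CY,2)
s=eyes.read_camera("side")[:,:,::-1]; crop(s,300,180,540,470,2,"s5.png")
E
```

```text
cradle x,y,zg [-0.0003  0.0002  0.1162]
pos [ 0.4945 -0.3147  0.0972] rot [-3.141  0.013 -0.091] t 8.25 q [-0.69  0.58  1.51 -0.01  1.06  0.97] F [-0.6  0.3 -4.1] open 0.0394
[[[0.0101, 0.0001, -0.0015], np.float64(0.003)], [[0.0101, 0.0001, -0.0015], np.float64(0.003)]]
```

View pics/s5.png

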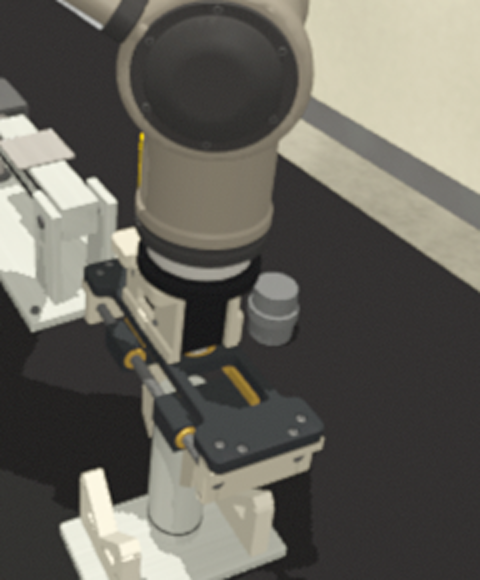

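The bar's lower end is between the blocks, clear of the plate. Push towards the far block.

Call:
carry_out --targets '[[[0.01, 0, -0.001], 0], [[0.008, 0, 0], 0], [[0.006, 0, 0], 0], [[0.006, 0, 0], 0], [[0.006, 0, 0], 0], [[0.006, 0, 0], 0]]'

```text
time: 9.05
tool_pos: [0.5338, -0.3191, 0.1019]
tool_rot: [3.14, 0.024, -0.09]
contact_force: [-8.6, -0.3, 1.0]
opening: 0.0394
```

```bash
python3 - <<'E'
from h import *
incr(); plan(cr(0.06,.115),CY,3)
s=eyes.read_camera("side")[:,:,::-1]; crop(s,300,180,540,470,2,"s6.png")
E
```

```text
cradle x,y,zg [ 0.0392 -0.0004  0.1209]
pos [ 0.5338 -0.3191  0.1019] rot [ 3.14   0.024 -0.09 ] t 9.05 q [-0.65  0.64  1.38 -0.02  1.14  1.01] F [-8.6 -0.3  1. ] open 0.0394
[[[0.007, -0.0001, 0.0018], np.float64(0.002)], [[0.007, -0.0001, 0.0018], np.float64(0.002)], [[0.007, -0.0001, 0.0018], np.float64(0.002)]]
```

View pics/s6.png

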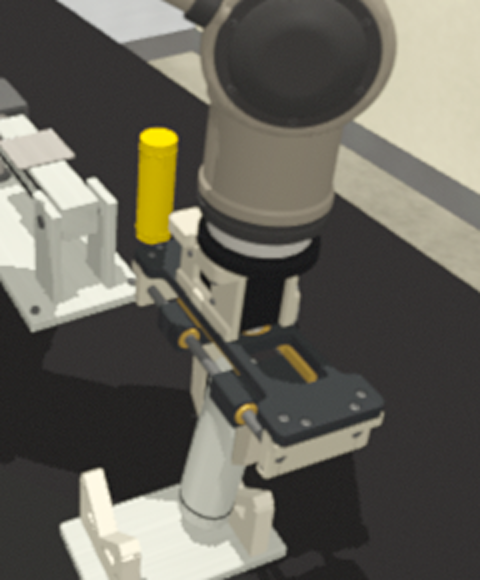

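The bar is tilting as meant (8.6 N). Ease the grip to 22 N and go on in an arc.

Call:
carry_out --targets '[[[0.007, 0, 0.001], 0], [[0.007, 0, 0.001], 0], [[0.007, 0, 0.002], 0], [[0.007, 0, 0.003], 0], [[0.007, 0, 0.003], 0]]' --grip_force 22

```text
time: 9.72
tool_pos: [0.568, -0.3215, 0.0938]
tool_rot: [3.141, 0.03, -0.089]
contact_force: [-2.1, 1.2, 1.3]
opening: 0.0392
```

```bash
python3 - <<'E'
from h import *
incr(); plan(cr(0.085,.1),CY,3)
s=eyes.read_camera("side")[:,:,::-1]; crop(s,300,180,540,470,2,"s7.png")
E
```

```text
cradle x,y,zg [0.0735 0.0006 0.1128]
pos [ 0.568  -0.3215  0.0938] rot [ 3.141  0.03  -0.089] t 9.72 q [-0.62  0.71  1.28 -0.02  1.18  1.04] F [-2.1  1.2  1.3] open 0.0392
[[[0.004, 0.0002, 0.0041], np.float64(0.003)], [[0.004, 0.0002, 0.0041], np.float64(0.003)], [[0.004, 0.0002, 0.0041], np.float64(0.003)]]
```

View pics/s7.png

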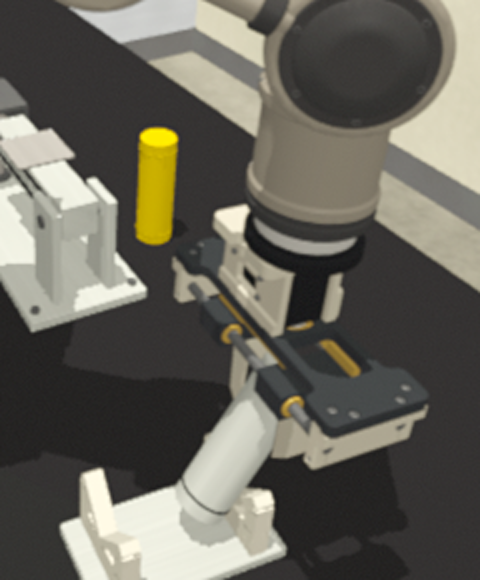

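Call:
carry_out --targets '[[[0.006, 0, 0.003], 0], [[0.006, 0, 0.005], 0], [[0.004, 0, 0.007], 0], [[0.003, 0, 0.008], 0], [[0.001, 0, 0.008], 0], [[0, 0, 0.007], 0]]'

```text
time: 10.52
tool_pos: [0.5928, -0.3238, 0.0542]
tool_rot: [3.138, 0.021, -0.089]
contact_force: [3.1, 1.8, 4.5]
opening: 0.0393
```

```bash
python3 - <<'E'
from h import *
incr(); plan(cr(0.092,.067),CY,2)
s=eyes.read_camera("side")[:,:,::-1]; crop(s,300,180,540,470,2,"s8.png")
E
```

```text
cradle x,y,zg [0.0984 0.0006 0.0732]
pos [ 0.5928 -0.3238  0.0542] rot [ 3.138  0.021 -0.089] t 10.53 q [-0.61  0.78  1.25 -0.01  1.13  1.06] F [3.1 1.8 4.5] open 0.0393
[[[-0.0031, 0.0003, 0.0032], np.float64(0.004)], [[-0.0031, 0.0003, 0.0032], np.float64(0.004)]]
```

View pics/s8.png

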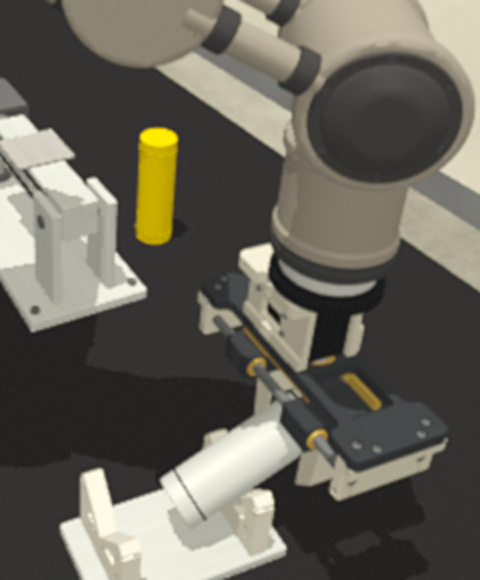

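Nearly level already. A bit further down, then lift with a firmer grip.

Call:
carry_out --targets '[[[0, 0, 0.005], 0], [[0, 0, 0.004], 0]]'

```text
time: 10.82
tool_pos: [0.5934, -0.324, 0.0447]
tool_rot: [3.138, 0.019, -0.089]
contact_force: [5.8, 3.1, 3.8]
opening: 0.0396
```

Call:
carry_out --targets '[[[0, 0, 0], 0], [[0, 0, 0], 0], [[0, 0, -0.012], 0], [[0, 0, -0.014], 0], [[0, 0, -0.014], 0], [[0, 0, -0.012], 0], [[0, 0, 0], 0]]' --grip_force 45

```text
time: 11.7
tool_pos: [0.5917, -0.3244, 0.0976]
tool_rot: [3.139, 0.025, -0.089]
contact_force: [-0.7, 0.1, -4.6]
opening: 0.0391
```

```bash
python3 - <<'E'
from h import *
incr(); plan(cr(0.026,.115),CY,5)
s=eyes.read_camera("side")[:,:,::-1]; crop(s,300,180,540,470,2,"s9.png")
E
```

```text
cradle x,y,zg [ 0.0974 -0.      0.1166]
pos [ 0.5917 -0.3244  0.0976] rot [ 3.139  0.025 -0.089] t 11.7 q [-0.61  0.74  1.2  -0.02  1.22  1.06] F [-0.7  0.1 -4.6] open 0.0391
[[[-0.0143, -0.0001, 0.0007], np.float64(0.002)], [[-0.0143, -0.0001, 0.0007], np.float64(0.002)], [[-0.0143, -0.0001, 0.0007], np.float64(0.002)], [[-0.0143, -0.0, 0.0007], np.float64(0.002)], [[-0.0143, -0.0, 0.0007], np.float64(0.002)]]
```

View pics/s9.png

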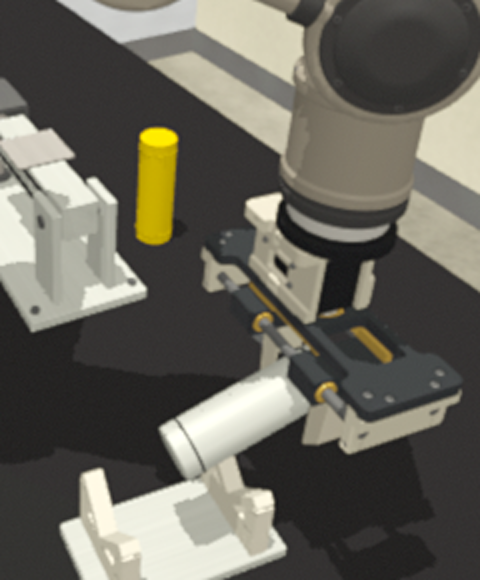

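Bar is near level and held. Back over the seat, then down.

Call:
carry_out --targets '[[[-0.014, 0, 0], 0.002], [[-0.015, 0, 0], 0.002], [[-0.015, 0, 0], 0.002], [[-0.014, 0, 0], 0.002], [[-0.012, 0, 0], 0], [[0, 0, 0], 0]]'

```text
time: 12.5
tool_pos: [0.518, -0.316, 0.0955]
tool_rot: [-3.141, 0.031, -0.097]
contact_force: [-0.2, -0.2, -4.7]
opening: 0.0388
```

```bash
python3 - <<'E'
from h import *
incr(); plan(cr(0.026,.068),CY,5)
s=eyes.read_camera("side")[:,:,::-1]; crop(s,300,180,540,470,2,"s10.png")
cv2.imwrite("pics/w10.png",eyes.read_camera("wrist")[:,:,::-1])
E
```

```text
cradle x,y,zg [0.0232 0.0012 0.1145]
pos [ 0.518  -0.316   0.0955] rot [-3.141  0.031 -0.097] t 12.5 q [-0.67  0.63  1.43 -0.02  1.11  1.01] F [-0.2 -0.2 -4.7] open 0.0388
[[[0.0008, 0.0002, 0.0093], np.float64(0.0)], [[0.0008, 0.0002, 0.0093], np.float64(0.0)], [[0.0008, 0.0002, 0.0093], np.float64(0.0)], [[0.0008, 0.0002, 0.0093], np.float64(0.0)], [[0.0008, 0.0002, 0.0093], np.float64(0.0)]]
```

View pics/s10.png

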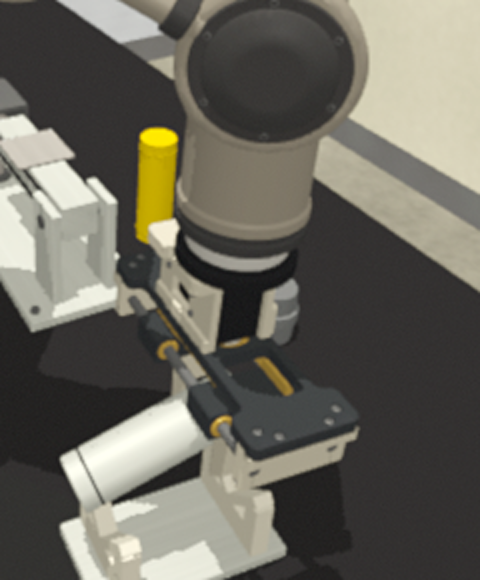

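View pics/w10.png

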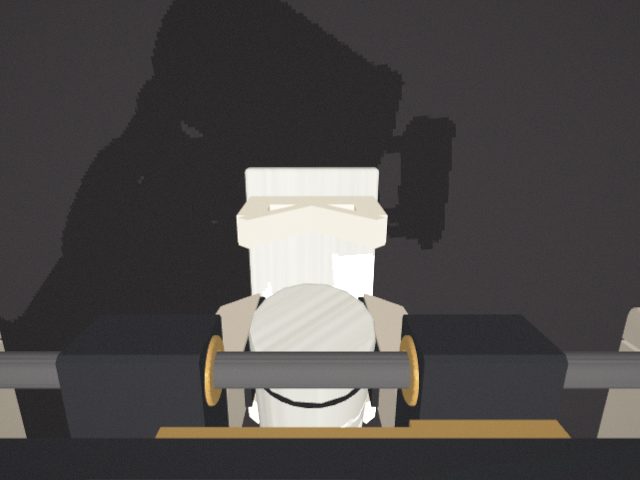

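```bash
cat >> h.py <<'E'
def vplane(n,uv):
    K,R,t=cam(n); o=-R.T@t; d=R.T@np.linalg.inv(K)@np.array([uv[0],uv[1],1.]); 
    nn=np.array([-np.sin(CY),np.cos(CY),0]); p0=np.array([*CC,0]); p=o+d*((p0-o)@nn)/(d@nn)
    return np.round([(p-p0)[:2]@[np.cos(CY),np.sin(CY)],p[2]],4)
E
python3 - <<'E'
from h import *
print("bottom end", vplane("side",(341,419)), "top end wrist",vplane("wrist",(312,335)))
E
```

```text
bottom end [-0.0722  0.102 ] top end wrist [0.3282 0.6179]
```

Call:
carry_out --targets '[[[0.001, 0, 0.01], 0], [[0.001, 0, 0.01], 0], [[0.001, 0, 0.01], 0], [[0.001, 0, 0.008], 0], [[0.001, 0, 0.005], 0], [[0, 0, 0], 0]]' --grip_force 30

```text
time: 13.35
tool_pos: [0.5247, -0.3172, 0.0497]
tool_rot: [3.14, 0.028, -0.095]
contact_force: [-0.9, 0.4, -0.4]
opening: 0.0395
```

```bash
python3 - <<'E'
from h import *
incr(); plan(cr(0.028,.066),CY,1)
s=eyes.read_camera("side")[:,:,::-1]; crop(s,300,180,540,470,2,"s11.png")
E
```

```text
cradle x,y,zg [0.03   0.0006 0.0687]
pos [ 0.5247 -0.3172  0.0497] rot [ 3.14   0.028 -0.095] t 13.35 q [-0.66  0.69  1.45 -0.02  1.02  1.02] F [-0.9  0.4 -0.4] open 0.0395
[[[-0.0019, 0.0006, 0.0027], np.float64(0.002)]]
```

View pics/s11.png

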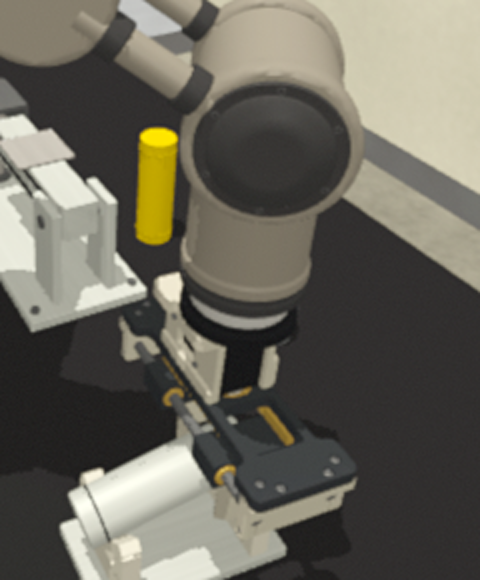

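Call:
carry_out --targets '[[[0, 0, 0.003], 0], [[0, 0, 0.002], 0], [[0, 0, 0], 0]]'

```text
time: 13.78
tool_pos: [0.526, -0.3175, 0.0462]
tool_rot: [3.139, 0.024, -0.096]
contact_force: [0.3, 0.2, 0.3]
opening: 0.0397
```

```bash
python3 - <<'E'
from h import *
incr(); plan(cr(0.028,.066),CY,1)
s=eyes.read_camera("side")[:,:,::-1]; crop(s,320,380,460,480,5,"s12.png")
E
```

```text
cradle x,y,zg [0.0313 0.0005 0.0652]
pos [ 0.526  -0.3175  0.0462] rot [ 3.139  0.024 -0.096] t 13.78 q [-0.66  0.7   1.46 -0.02  1.01  1.02] F [0.3 0.2 0.3] open 0.0397
[[[-0.0033, 0.0005, -0.0007], np.float64(0.001)]]
```

View pics/s12.png

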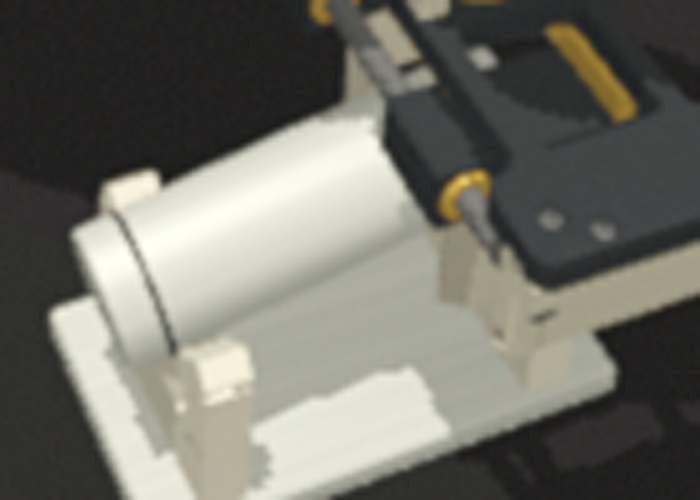

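```bash
python3 - <<'E'
from h import *
print("bottom end", vplane("side",(341,439)), vplane("side",(341,437)))
E
```

```text
bottom end [-0.072   0.0611] [-0.072   0.0653]
```

Call:
carry_out --targets '[[[-0.001, 0, 0.002], 0], [[0, 0, 0.002], 0]]'

```text
time: 14.08
tool_pos: [0.5259, -0.3177, 0.0429]
tool_rot: [3.138, 0.022, -0.096]
contact_force: [3.5, 0.9, 2.0]
opening: 0.0398
```

Call:
carry_out --targets '[[[0, 0, 0.002], 0], [[0, 0, 0.002], 0]]'

```text
time: 14.32
tool_pos: [0.5266, -0.3178, 0.0389]
tool_rot: [3.138, 0.02, -0.096]
contact_force: [4.3, 0.7, 1.5]
opening: 0.0395
```

```bash
python3 - <<'E'
from h import *
incr(); plan(cr(0.028,.066),CY,1)
s=eyes.read_camera("side")[:,:,::-1]; crop(s,320,380,460,480,5,"s13.png")
E
```

```text
cradle x,y,zg [0.032  0.0002 0.0579]
pos [ 0.5266 -0.3178  0.0389] rot [ 3.138  0.02  -0.096] t 14.32 q [-0.66  0.7   1.46 -0.02  0.99  1.02] F [4.3 0.7 1.5] open 0.0395
[[[-0.0041, 0.0002, -0.008], np.float64(0.001)]]
```

View pics/s13.png

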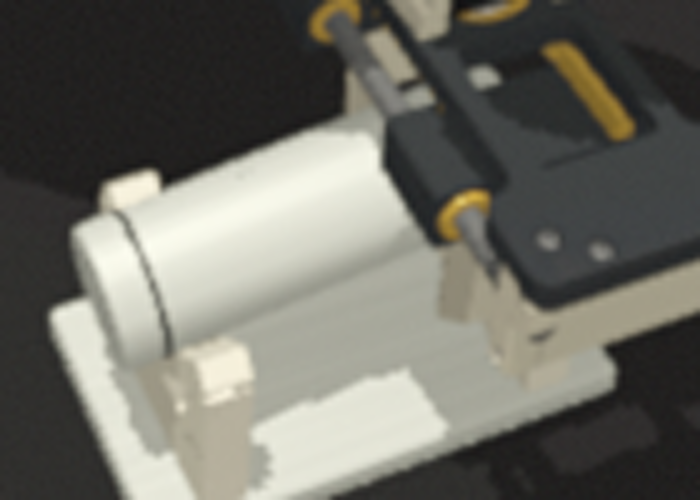

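Call:
carry_out --targets '[[[-0.001, 0, 0.002], 0], [[-0.001, 0, 0.002], 0]]'

```text
time: 14.62
tool_pos: [0.5248, -0.3177, 0.0346]
tool_rot: [3.137, 0.019, -0.096]
contact_force: [4.8, 1.0, 1.5]
opening: 0.0394
```

```bash
python3 - <<'E'
from h import *
incr()
# predicted axis edges of seated bar in side view
for x in (-.065,.065): print(proj("side",np.add(cr(x,.065+.019),0)))
s=eyes.read_camera("side")[:,:,::-1].copy(); crop(s,320,380,460,480,5,"s14.png")
a=cr(-.065,.084+.02);b=cr(.065,.084+.02); print(proj("side",a),proj("side",b))
E
```

```text
cradle x,y,zg [0.0301 0.0001 0.0536]
[345.62710663 435.61710536]
[426.29861699 408.66464558]
[345.79079583 425.91323431] [427.66719804 399.14851892]
```

View pics/s14.png

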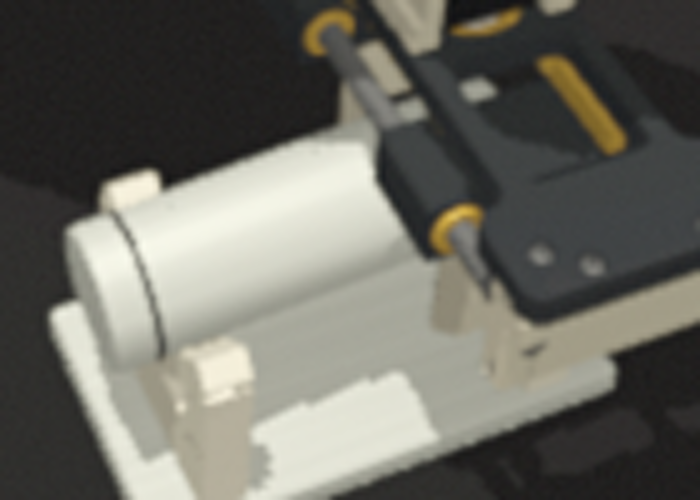

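The bar's end face centre ≈ side (339,439) against (346,436) expected: ~9 mm too far to -x, and tilted ~2°. Slide it +x before letting go.

Call:
carry_out --targets '[[[0.004, 0, 0], 0], [[0.004, 0, 0], 0], [[0.002, 0, 0.001], 0], [[0, 0, 0], 0]]'

```text
time: 15.18
tool_pos: [0.5278, -0.3175, 0.0313]
tool_rot: [-3.141, 0.036, -0.095]
contact_force: [1.5, 1.1, 0.2]
opening: 0.0391
```

Call:
carry_out --targets '[[[0, 0, 0], 0], [[0, 0, 0], 0], [[0, 0, 0], 0]]' --fingers 0.35

```text
time: 15.55
tool_pos: [0.5279, -0.3176, 0.0309]
tool_rot: [-3.141, 0.036, -0.095]
contact_force: [-2.1, 0.2, 0.6]
opening: 0.059
```

```bash
python3 - <<'E'
from h import *
incr(); s=eyes.read_camera("side")[:,:,::-1].copy(); crop(s,320,380,460,480,5,"s15.png")
plan(cr(0.03,.1),CY,3)
E
```

```text
cradle x,y,zg [0.0332 0.0005 0.0499]
pos [ 0.5279 -0.3176  0.0309] rot [-3.141  0.036 -0.095] t 15.6 q [-0.66  0.72  1.45 -0.02  1.    1.02] F [-1.5 -0.5  0.4] open 0.0592
[[[-0.0017, 0.0002, -0.0167], np.float64(0.001)], [[-0.0017, 0.0002, -0.0167], np.float64(0.001)], [[-0.0017, 0.0002, -0.0167], np.float64(0.001)]]
```

View pics/s15.png

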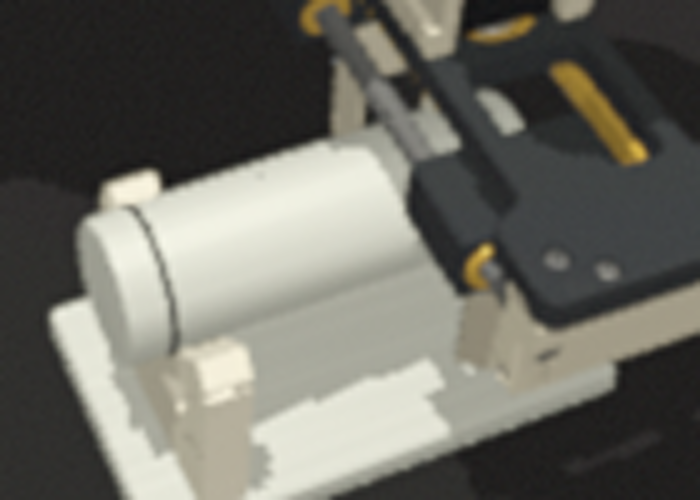

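Seated and level: silhouette slope 0.33 as expected. Retreat.

Call:
carry_out --targets '[[[-0.004, 0, 0], 0], [[0, 0, -0.012], 0], [[0, 0, -0.02], 0], [[0, 0, -0.03], 0], [[0, 0, -0.035], 0], [[0, 0, -0.04], 0], [[0, 0, 0], 0]]' --fingers 0

```text
time: 16.48
tool_pos: [0.5309, -0.3183, 0.1776]
tool_rot: [3.139, 0.028, -0.096]
contact_force: [-0.4, 0.3, -0.2]
opening: 0.0914
```

```bash
python3 - <<'E'
from h import *
incr(); s=eyes.read_camera("side")[:,:,::-1].copy(); crop(s,320,380,460,480,5,"s16.png")
t=eyes.read_camera("top")[:,:,::-1].copy(); crop(t,425,230,485,312,6,"t16.png")
cv2.imwrite("pics/w16.png",eyes.read_camera("wrist")[:,:,::-1])
plan((0.49,0.2,.24),1.525,12)
E
```

```text
cradle x,y,zg [3.620e-02 1.000e-04 1.966e-01]
pos [ 0.5287 -0.3168  0.1725] rot [-3.14   0.036 -0.095] t 16.62 q [-0.65  0.57  1.3  -0.02  1.3   1.02] F [-0.6  0.2 -1.1] open 0.0915
[[[-0.0075, -0.0426, -0.0053], np.float64(-0.135)], [[-0.0017, -0.0432, -0.0053], np.float64(-0.135)], [[0.0041, -0.043, -0.0053], np.float64(-0.135)], [[0.0099, -0.0421, -0.0053], np.float64(-0.135)], [[0.0154, -0.0404, -0.0053], np.float64(-0.135)], [[0.0207, -0.0379, -0.0053], np.float64(-0.135)], [[0.0257, -0.0348, -0.0053], np.float64(-0.135)], [[0.0301, -0.031, -0.0053], np.float64(-0.135)], [[0.034, -0.0267, -0.0053], np.float64(-0.135)], [[0.0373, -0.0219, -0.0053], np.float64(-0.135)], [[0.0399, -0.0167, -0.0053], np.float64(-0.135)], [[0.0418, -0.0111, -0.0053], np.float64(-0.135)]]
```

View pics/s16.png

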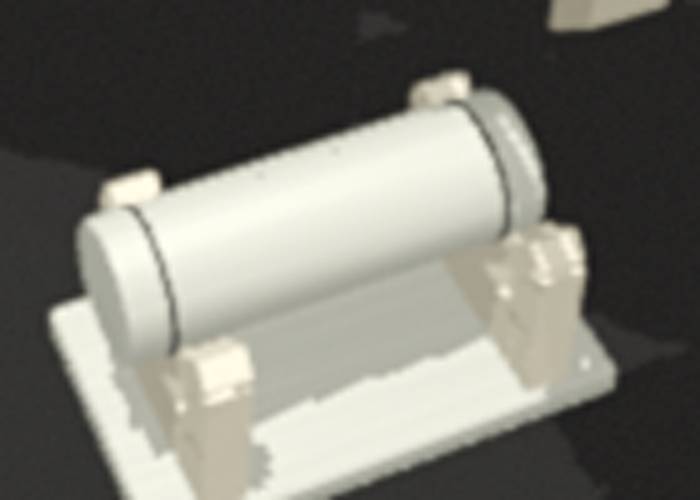

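View pics/w16.png

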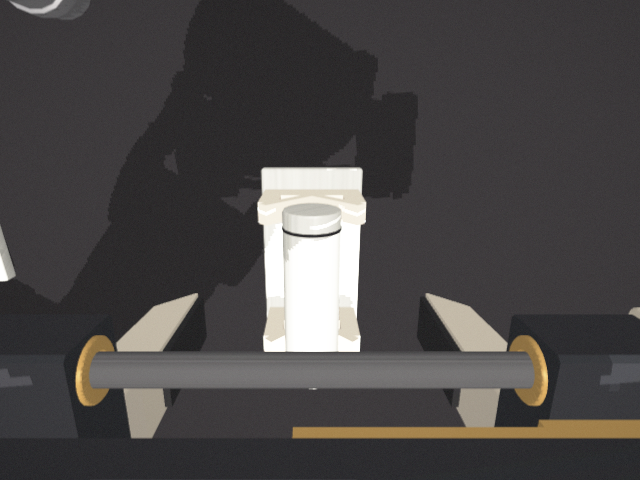

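The bar lies level in both V's; ends at side (341,438) and (425,413), so its middle is within ~5 mm of the seat. Now the latch.

Call:
carry_out --targets '[[[-0.0075, -0.0426, -0.012], -0.135], [[-0.0017, -0.0432, -0.012], -0.135], [[0.004, -0.043, -0.012], -0.135], [[0.01, -0.042, -0.012], -0.135], [[0.0154, -0.0404, -0.012], -0.135], [[0.0207, -0.038, -0.008], -0.135], [[0.0257, -0.035, 0], -0.135], [[0.03, -0.031, 0], -0.135], [[0.034, -0.0267, 0], -0.135], [[0.0373, -0.022, 0], -0.135]]'

```text
time: 17.88
tool_pos: [0.4825, 0.125, 0.2357]
tool_rot: [-3.08, 0.003, 1.292]
contact_force: [0.7, -0.3, -0.3]
opening: 0.0918
```

```bash
python3 - <<'E'
from h import *
plan((0.49,0.2,.24),1.525,3)
E
```

```text
pos [0.4825 0.125  0.2357] rot [-3.080e+00  3.000e-03  1.292e+00] t 17.88 q [0.09 0.32 1.53 0.02 1.35 0.36] F [ 0.7 -0.3 -0.3] open 0.0918
[[[0.0247, -0.0045, -0.0012], np.float64(-0.078)], [[0.025, -0.0026, -0.0012], np.float64(-0.078)], [[0.0251, -0.0006, -0.0012], np.float64(-0.078)]]
```

Call:
carry_out --targets '[[[0.024, -0.0045, -0.004], -0.078], [[0.024, -0.0026, -0.004], -0.078], [[0.015, 0, -0.004], -0.078], [[0, 0, 0], 0], [[0, 0, 0], 0]]'

```text
time: 18.5
tool_pos: [0.4855, 0.1923, 0.2423]
tool_rot: [-3.069, -0.01, 1.537]
contact_force: [0.6, 0.5, -0.2]
opening: 0.0918
```

```bash
python3 - <<'E'
from h import *
plan((0.49,0.235,.24),1.525,1)
cv2.imwrite("pics/w17.png",eyes.read_camera("wrist")[:,:,::-1])
t=eyes.read_camera("side")[:,:,::-1]; crop(t,200,60,400,300,2.5,"s17.png")
print(proj("wrist",(0.4918,.2353,.155)))
E
```

```text
pos [0.4855 0.1923 0.2423] rot [-3.069 -0.01   1.537] t 18.5 q [0.21 0.36 1.45 0.03 1.4  0.24] F [ 0.6  0.5 -0.2] open 0.0918
[[[0.0428, 0.0032, 0.0025], np.float64(0.012)]]
[328.79250997 183.93005124]
```

View pics/w17.png

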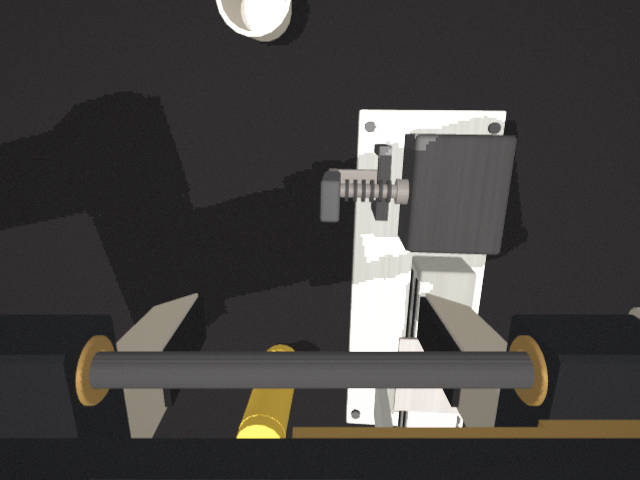

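View pics/s17.png

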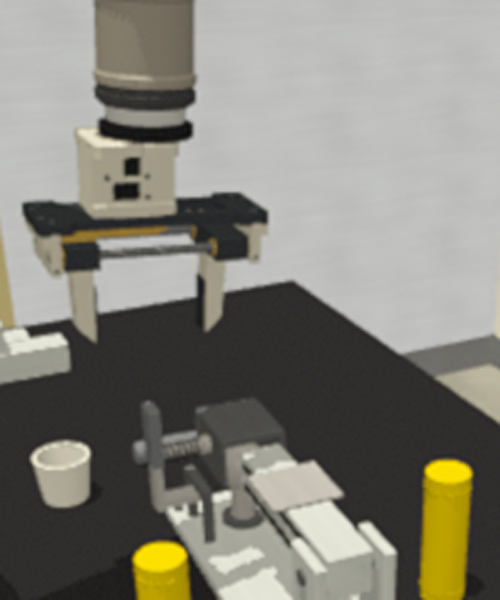

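```bash
python3 - <<'E'
from h import *
t=cv2.imread("pics/w17.png"); crop(t,300,100,520,270,3.6,"w17c.png")
print(plane("wrist",(330,200),.155)); 
P=[plane("wrist",p,.126) for p in [(416,135),(516,136),(500,253),(408,250)]]
print(np.round(P,4), -cam("wrist")[1].T@cam("wrist")[2])
P=[plane("wrist",p,.012) for p in [(361,110),(505,111)]]; print(np.round(P,4))
E
```

```text
[0.49233703 0.22550208 0.155     ]
[[0.5476 0.2616 0.126 ]
 [0.61   0.259  0.126 ]
 [0.6075 0.1814 0.126 ]
 [0.5451 0.1843 0.126 ]] [0.50001872 0.26744612 0.40068622]
[[0.5175 0.2825 0.012 ]
 [0.6439 0.2772 0.012 ]]
```

View pics/w17c.png

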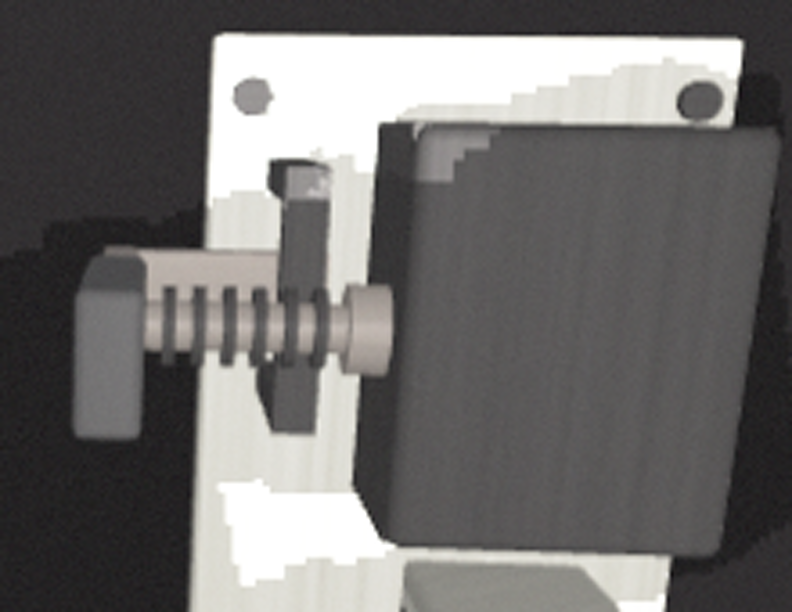

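```bash
python3 - <<'E'
from h import *
print(plane("wrist",(369,190.3),.110),plane("wrist",(369,190.3),.105)); plan((0.4923,0.2255,.20),1.525,2)
E
```

```text
[0.51885357 0.22422205 0.11      ] [0.51917754 0.22347857 0.105     ]
pos [0.4857 0.1921 0.2426] rot [-3.069 -0.01   1.537] t 18.6 q [0.21 0.36 1.45 0.03 1.4  0.24] F [-0.4  0.1 -0.5] open 0.0921
[[[0.0166, 0.0043, 0.0212], np.float64(0.006)], [[0.0166, 0.0042, 0.0212], np.float64(0.006)]]
```

Tab top at wrist (330,201) → (0.492, 0.2255). The rod ray gives y 0.224, and the top view gave 0.225, so all agree. Move above it with the fingers part closed.

Call:
carry_out --targets '[[[0.0166, 0.004, 0.021], 0.006], [[0.0166, 0.004, 0.02], 0.006], [[0, 0, 0], 0], [[0, 0, 0], 0]]' --fingers 0.45 --grip_force 30

```text
time: 19.1
tool_pos: [0.4927, 0.2232, 0.2012]
tool_rot: [-3.07, -0.008, 1.519]
contact_force: [-1.0, -0.2, -0.0]
opening: 0.0564
```

```bash
python3 - <<'E'
from h import *
plan((0.491,0.2255,.175),1.525,1)
plan((0.491,0.2255,.126),1.525,4)
cv2.imwrite("pics/w18.png",eyes.read_camera("wrist")[:,:,::-1])
E
```

```text
pos [0.4927 0.2232 0.2012] rot [-3.07  -0.008  1.519] t 19.1 q [0.27 0.43 1.47 0.03 1.31 0.31] F [-1.  -0.2 -0. ] open 0.0564
[[[0.002, 0.0, 0.0263], np.float64(-0.006)]]
pos [0.4927 0.2232 0.2012] rot [-3.07  -0.008  1.519] t 19.1 q [0.27 0.43 1.47 0.03 1.31 0.31] F [-1.  -0.2 -0. ] open 0.0564
[[[0.0004, 0.0009, 0.0188], np.float64(-0.002)], [[0.0004, 0.0009, 0.0188], np.float64(-0.002)], [[0.0004, 0.0009, 0.0188], np.float64(-0.002)], [[0.0004, 0.0009, 0.0188], np.float64(-0.002)]]
```

View pics/w18.png

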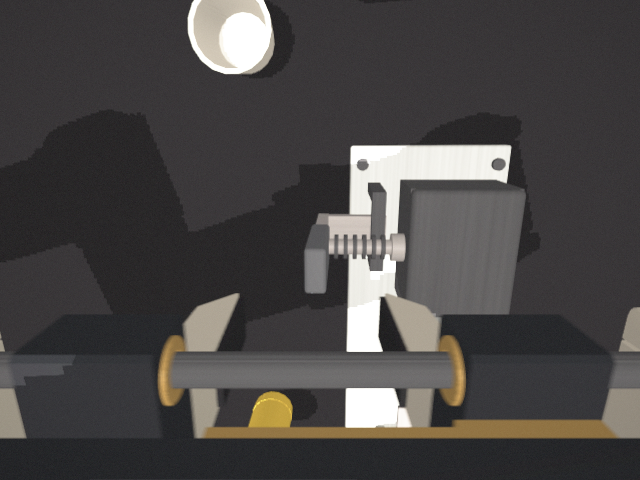

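Tab top (315,270) lies midway between the finger tips (midpoint 311). Descend.

Call:
carry_out --targets '[[[0.001, 0.001, 0.019], 0], [[0.001, 0.001, 0.019], 0], [[0, 0.001, 0.019], 0], [[0, 0.001, 0.016], 0], [[0, 0, 0], 0]]'

```text
time: 19.77
tool_pos: [0.4943, 0.2232, 0.1314]
tool_rot: [-3.078, -0.01, 1.515]
contact_force: [0.2, 0.6, 0.9]
opening: 0.0505
```

```bash
python3 - <<'E'
from h import *
plan((0.491,0.2255,.126),1.525,1)
cv2.imwrite("pics/w19.png",eyes.read_camera("wrist")[:,:,::-1])
t=eyes.read_camera("side")[:,:,::-1]; crop(t,200,130,400,300,3,"s19.png")
E
```

```text
pos [0.4943 0.2232 0.1314] rot [-3.078 -0.01   1.515] t 19.77 q [0.27 0.49 1.57 0.03 1.14 0.31] F [0.2 0.6 0.9] open 0.0505
[[[0.0021, -0.0031, 0.0057], np.float64(-0.01)]]
```

View pics/w19.png

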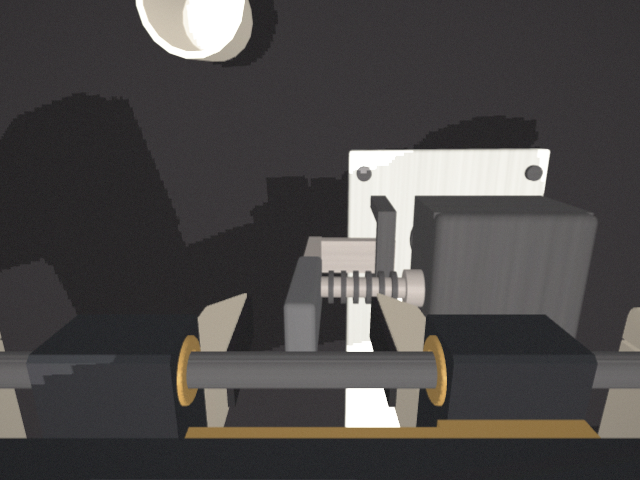

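View pics/s19.png

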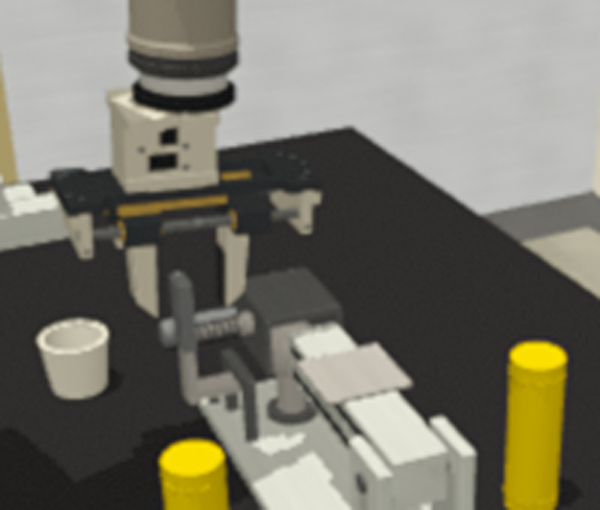

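```bash
python3 - <<'E'
from h import *
f=lambda p:((proj("side",p)-[200,130])*3).round(0)
print("tcp",f((0.4943,.2232,.1314)))
for y in (.2125,.2255,.2385): print(y,f((0.4923,y,.155)),f((0.4923,y,.095)))
E
python3 - <<'E'
import cv2
t=cv2.imread("pics/s19.png"); cv2.imwrite("pics/s19c.png",cv2.resize(t[220:430,100:380],None,fx=2.8,fy=2.8,interpolation=cv2.INTER_CUBIC))
E
```

```text
tcp [186. 303.]
0.2125 [186. 282.] [192. 350.]
0.2255 [180. 275.] [187. 343.]
0.2385 [175. 269.] [181. 336.]
```

View pics/s19c.png

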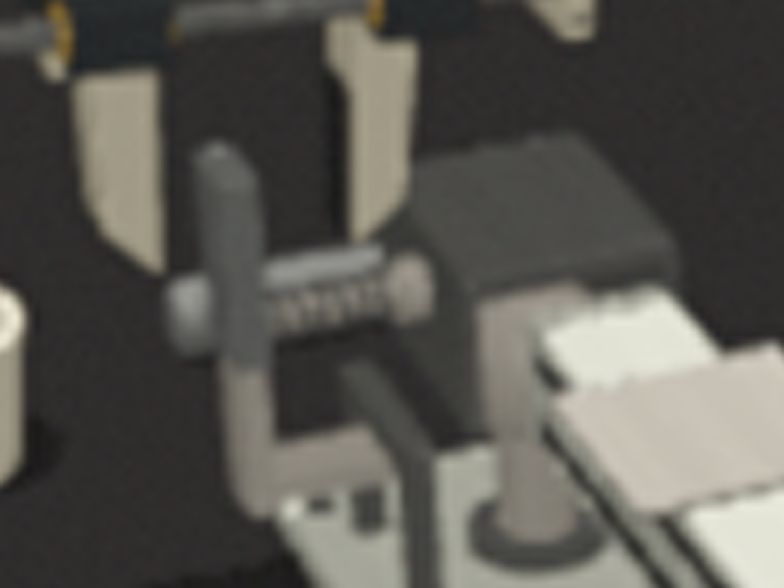

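Tab stands between the fingers in both views. Final nudge and close.

Call:
carry_out --targets '[[[0.002, -0.003, 0.006], 0], [[0, 0, 0], 0]]'

```text
time: 20.12
tool_pos: [0.4925, 0.226, 0.1281]
tool_rot: [-3.083, -0.012, 1.515]
contact_force: [-0.5, -0.5, 0.2]
opening: 0.0503
```

Call:
carry_out --targets '[[[0, 0, 0], 0], [[0, 0, 0], 0], [[0, 0, 0], 0], [[0, 0, 0], 0], [[0, 0, 0], 0]]' --fingers 1

```text
time: 20.75
tool_pos: [0.4907, 0.2263, 0.1288]
tool_rot: [-3.08, -0.012, 1.515]
contact_force: [-3.7, 0.6, 3.0]
opening: 0.0124
```

```bash
python3 - <<'E'
from h import *
p=np.array(monitor.observe()["tool_pos"]); plan(p+[-.018,.0008,0],1.525,6)
E
```

```text
pos [0.4907 0.2263 0.1288] rot [-3.08  -0.012  1.515] t 20.75 q [0.27 0.49 1.58 0.03 1.13 0.31] F [-3.7  0.6  3. ] open 0.0124
[[[-0.0, -0.003, 0.0002], np.float64(-0.002)], [[-0.0, -0.003, 0.0002], np.float64(-0.002)], [[-0.0, -0.003, 0.0002], np.float64(-0.002)], [[-0.0, -0.003, 0.0002], np.float64(-0.002)], [[-0.0, -0.003, 0.0002], np.float64(-0.002)], [[-0.0, -0.003, 0.0002], np.float64(-0.002)]]
```

Gripped (12.4 mm). Pull the latch.

Call:
carry_out --targets '[[[0, -0.004, 0], 0], [[0, -0.004, 0], 0], [[0, -0.004, 0], 0], [[0, -0.004, 0], 0]]'

```text
time: 21.25
tool_pos: [0.4835, 0.2264, 0.1304]
tool_rot: [-3.102, -0.013, 1.516]
contact_force: [7.4, -1.7, -5.2]
opening: 0.0124
```

```bash
python3 - <<'E'
from h import *
p=np.array(monitor.observe()["tool_pos"]); plan(np.array([.4907,.2263,.1288])+[-.018,.0008,0],1.525,2)
E
```

```text
pos [0.4835 0.2264 0.1304] rot [-3.102 -0.013  1.516] t 21.25 q [0.28 0.47 1.61 0.03 1.09 0.32] F [ 7.4 -1.7 -5.2] open 0.0124
[[[0.0001, -0.0054, 0.001], np.float64(-0.005)], [[0.0001, -0.0054, 0.001], np.float64(-0.005)]]
```

Call:
carry_out --targets '[[[0, -0.005, 0.001], 0], [[0, -0.005, 0.001], 0], [[0, -0.005, 0.001], 0], [[0, -0.004, 0], 0]]'

```text
time: 21.75
tool_pos: [0.4763, 0.2268, 0.1297]
tool_rot: [-3.13, -0.017, 1.516]
contact_force: [9.5, -1.9, -4.8]
opening: 0.0119
```

```bash
python3 - <<'E'
from h import *
plan(np.array([.473,.227,.1300]),1.525,1)
t=eyes.read_camera("side")[:,:,::-1]; crop(t,220,180,340,290,5,"s20.png")
E
```

```text
pos [0.4763 0.2268 0.1297] rot [-3.13  -0.017  1.516] t 21.75 q [0.29 0.45 1.65 0.02 1.05 0.33] F [ 9.5 -1.9 -4.8] open 0.0119
[[[0.0, -0.0033, -0.0002], np.float64(-0.009)]]
```

View pics/s20.png

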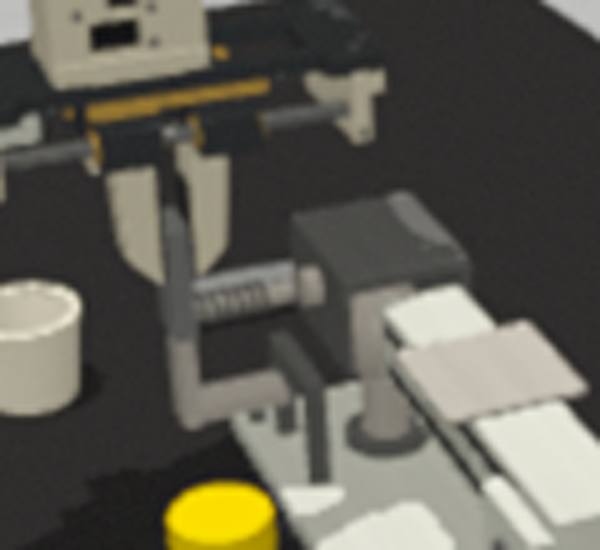

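~14 mm out at 9.5 N, as the spring predicts. A bit more, then lift along the arc while keeping the pull.

Call:
carry_out --targets '[[[0, -0.006, 0], 0], [[0, -0.005, 0], 0], [[0, -0.004, 0], 0], [[0, -0.004, -0.006], 0], [[0, -0.004, -0.008], 0], [[0, -0.004, -0.008], 0]]'

```text
time: 22.55
tool_pos: [0.4694, 0.2225, 0.1538]
tool_rot: [3.109, -0.014, 1.515]
contact_force: [17.2, -10.6, -7.8]
opening: 0.0121
```

```bash
python3 - <<'E'
from h import *
plan(np.array([.473,.226,.150]),1.525,1)
t=eyes.read_camera("side")[:,:,::-1]; crop(t,220,180,340,290,5,"s21.png")
E
```

```text
pos [0.4694 0.2225 0.1538] rot [ 3.109 -0.014  1.515] t 22.55 q [0.29 0.38 1.68 0.   1.04 0.35] F [ 17.2 -10.6  -7.8] open 0.0121
[[[0.0037, 0.0033, 0.004], np.float64(-0.01)]]
```

View pics/s21.png

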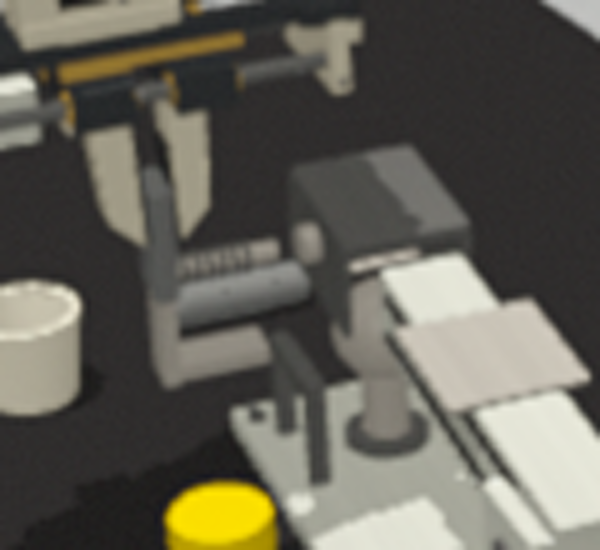

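The tongue is up ~24 mm, the bolt clear above the strike bar. Continue the arc, easing the sideways pull.

Call:
carry_out --targets '[[[-0.004, 0, -0.008], 0], [[-0.003, 0, -0.008], 0], [[-0.003, 0, -0.008], 0], [[-0.004, 0, -0.008], 0], [[-0.004, 0, -0.006], 0], [[0, 0, 0], 0]]'

```text
time: 23.35
tool_pos: [0.4814, 0.2052, 0.1958]
tool_rot: [3.077, -0.026, 1.511]
contact_force: [8.7, -1.7, -7.0]
opening: 0.0128
```

```bash
python3 - <<'E'
from h import *
plan(np.array([.473,.21,.193]),1.525,1)
t=eyes.read_camera("side")[:,:,::-1]; crop(t,220,160,340,280,5,"s22.png")
E
```

```text
pos [0.4814 0.2052 0.1958] rot [ 3.077 -0.026  1.511] t 23.35 q [0.25 0.33 1.64 0.   1.11 0.31] F [ 8.7 -1.7 -7. ] open 0.0128
[[[0.0042, -0.0088, 0.0023], np.float64(-0.014)]]
```

View pics/s22.png

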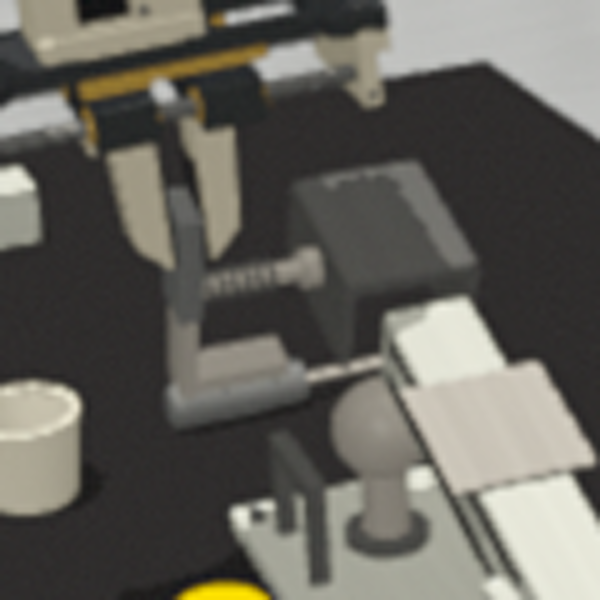

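```bash
python3 - <<'E'
from h import *
a=-.046; Rz=Ro.from_euler("z",a).as_matrix(); O=np.array([.5727,.1016,0]); piv=O+Rz@[0,-120e-3,.1]
c=np.array([.5476,.2616,.126]); c2=np.array([.5451,.1843,.126])
for th in (0,.2,.24,.27,.3,.33):
    R=Rz@Ro.from_euler("x",th).as_matrix()@Rz.T
    rim=R@(Rz@[0,.24,-.025])+piv
    print(th,[((proj("side",R@(p-piv)+piv)-[220,160])*5).round(0) for p in (c,c2)],"rim above ball",(rim[2]-.1).round(4))
E
```

```text
0 [array([289., 311.]), array([343., 376.])] rim above ball -0.025
0.2 [array([289., 216.]), array([345., 307.])] rim above ball 0.0232
0.24 [array([290., 198.]), array([346., 294.])] rim above ball 0.0328
0.27 [array([290., 185.]), array([347., 285.])] rim above ball 0.0399
0.3 [array([291., 171.]), array([348., 276.])] rim above ball 0.047
0.33 [array([293., 158.]), array([350., 267.])] rim above ball 0.0541
```

Call:
carry_out --targets '[[[0, 0, -0.002], 0], [[0, 0, 0], 0], [[0, 0, 0], 0]]'

```text
time: 23.78
tool_pos: [0.485, 0.2046, 0.1965]
tool_rot: [3.072, -0.027, 1.508]
contact_force: [6.8, 1.0, -6.1]
opening: 0.0131
```

Coupler corner at crop (292,188) fits a tilt of ~0.265 rad, rim ≈ 38 mm above the ball. A little more for margin, then settle.

Call:
carry_out --targets '[[[-0.002, 0, -0.004], 0], [[-0.002, 0, -0.004], 0], [[0, 0, 0], 0], [[0, 0, 0], 0], [[0, 0, 0], 0], [[0, 0, 0], 0], [[0, 0, 0], 0], [[0, 0, 0], 0]]' --grip_force 35

```text
time: 24.78
tool_pos: [0.4912, 0.2018, 0.2017]
tool_rot: [3.061, -0.034, 1.504]
contact_force: [4.2, 2.0, -2.8]
opening: 0.013
```

```bash
python3 - <<'E'
from h import *
plan(np.array([.473,.21,.193]),1.525,1)
t=eyes.read_camera("side")[:,:,::-1]; cv2.imwrite("pics/s23f.png",t); crop(t,220,160,340,280,5,"s23.png")
cv2.imwrite("pics/t23.png",eyes.read_camera("top")[:,:,::-1])
for i in range(6): eyes.read_camera("top")
s=monitor.observe(); print(s["time"],s["tool_pos"],s["qvel"].round(4),s["contact_force"].round(2),s["opening"])
E
```

```text
pos [0.4912 0.2018 0.2017] rot [ 3.061 -0.034  1.504] t 24.77 q [0.24 0.33 1.62 0.01 1.1  0.3 ] F [ 4.2  2.  -2.8] open 0.013
[[[0.0067, -0.0194, 0.0073], np.float64(-0.021)]]
25.175 [0.49123571 0.20181192 0.20166579] [ 0.001   0.      0.0004  0.0003 -0.0002  0.0002] [ 6.06  0.95 -4.17] 0.013346102653454348
```

View pics/s23.png

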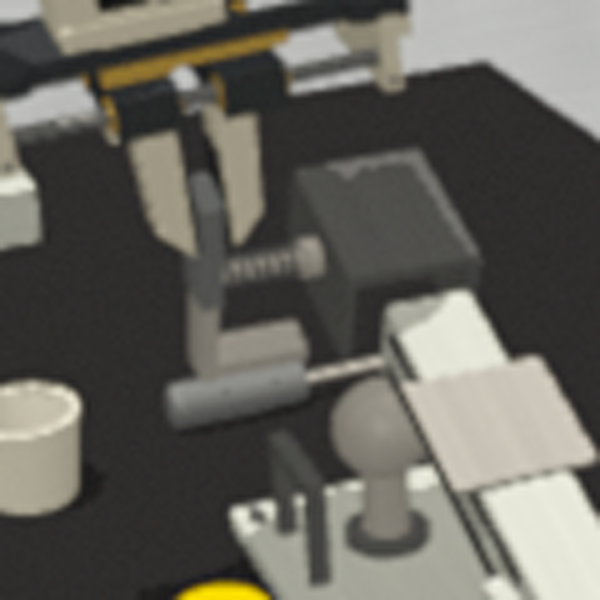

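View pics/s23f.png

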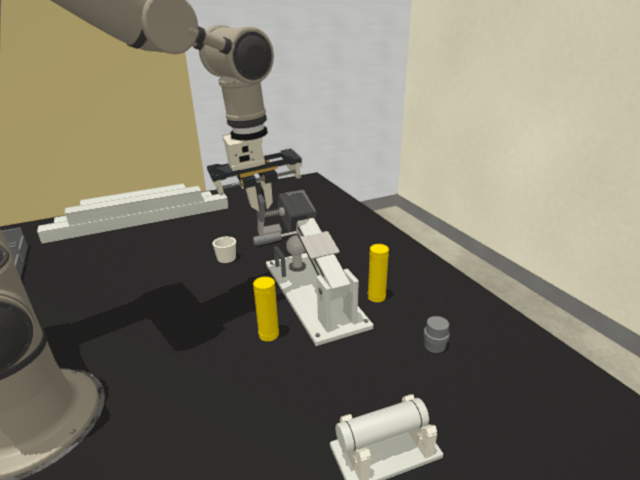

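View pics/t23.png

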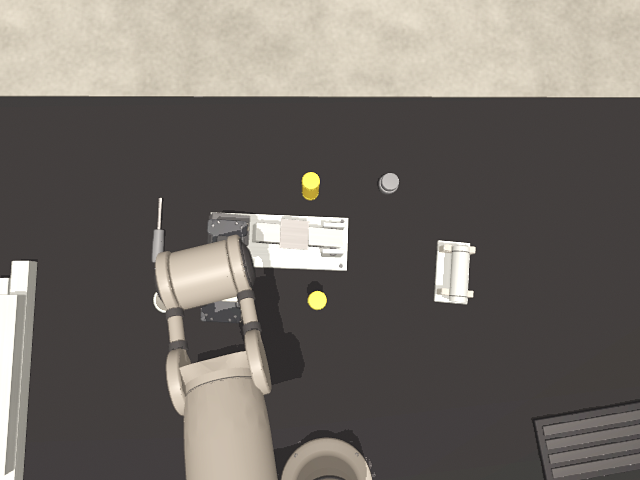

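The coupler corner at crop (297,172) gives tilt ≈ 0.29 rad and the rim about 45 mm above the ball. The arm is still, the hold force is steady, the weight is seated at side (383,425), and the lens, driver and cup are where they were. Handing in.

```bash
python3 -c "
from cell import order
print(order.hand_in())"
```

```text
the job is handed in; nothing more can be done
None
```

The test weight lies in the cradle and the tongue is held raised off the ball. I handed the job in at about 25 s of the 61 s allowed. The hand-in gives no verdict, so what follows is what my own checks showed.

**Weight:** I took the grey bar off the pan and swivelled it level in the jaws by pushing its lower end against the far V-block. I then laid it in both V's and let go. In the side view it lies level, with its middle about 5 mm from the seat (20 mm allowed).

**Latch and tongue:** I gripped the tab and pulled the latch past 14 mm, where the pull was 9.5 N as the spring predicts. It then went close to its stop, with up to 17 N on the tool. I lifted the tongue along its arc, and it is still held.

**Last checks:**
- **Height:** from the picture, the tongue's tilt is about 0.29 rad, which puts the rim about 45 mm above the ball top. This is an image estimate, good to a few millimetres.
- **Hold:** joint speeds are at most 0.001 rad/s, and the force on the tool is about 7 N.
- **Bystanders:** the lens, screwdriver and cup look unmoved. The arm partly hides the cup in the top view, but the side view shows it in place.

**What disagreed:**
- The tab was about 10 mm nearer along y than the plate's outline suggested. The top and wrist views agreed with each other on its position, so I used that.
- The tool tilted by up to 0.08 rad over the run, which these moves could not correct. It did not affect the grip.

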